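# Open the clip-top parts box and fit the crank to the food mill

## Robot

A 6-joint arm with a two-finger parallel gripper is mounted at the origin on the work surface. World frame = base frame: x ahead of the robot, y to its left, z up, the work surface at z = 0. Lengths are in m, angles in rad, forces in N, time in s.
With the tool pointing down it reaches from about 0.3 to 0.875 m from the base axis. Payload 6.4 kg.
Tool frame: the origin (TCP) lies at the very end of the fingers, on their centre line; the grasp point (between the pads) lies ctrl.pinch_z behind it (ctrl.pinch_z is the distance from the TCP to the grasp point, in m); y points along the fingers, z is the direction in which the jaws open and shut, and the axes are right-handed (so a half turn about y gives the same grasp; the last joint's range is limited). The gripper opens to 85 mm and grips with 20 to 120 N. Pads are 22 mm wide; open, the fingers measure 114 mm over their backs; the gripper's body (76 mm by 85 mm) begins 54 mm behind the grasp point. The pads swing forward as they close: fully open they stand 13 mm farther back than shut.
Start: joints at [0.914, 0.181, 1.607, -0, 1.354, -0.206], TCP at [0.251, 0.518, 0.231] pointing down, gripper open.
Joint ranges: [-2.99, 2.99], [-0.89, 2.07], [0.3, 2.58], [-1.14, 4.28], [0, 2.63], [-3.12, 3.12]. Speed limits (rad/s): [2.57, 2.57, 3.01, 3.14, 3.14, 3.14].

## Interface

Orientations are given as a unit quaternion [w, x, y, z].
In Python, from bench import ctrl gives the robot as it stands.
- The arm moves only by the shell command python3 -m pendant 'ROWS'. ROWS is JSON, one flat list of numbers, 7 for each row, row after row: the shift along the world's x, y, z in m, then the turn, a rotation vector about the world's x, y, z in degrees, then the finger opening in m, from 0 to 0.0854. In form: [tx, ty, tz, rx, ry, rz, hand, tx, ty, tz, rx, ry, rz, hand, ...]. A call has 1 to 12 rows; each row shifts and turns the commanded pose from where the row before left it; what a row does not reach is not made up. A row lasts 1/8 s, in which the tool goes at most 62.5 mm and 10.7 degrees, less where a joint would pass 70% of its speed; a pose out of reach is approached as far as the arm can. A call with a gripper value outside its range is refused whole. The fingers move at their own pace and stop on an object; the grip force is fixed at half the most. Time passes only in rows, so rows that do not move let the fingers close. It gives the time, the measured TCP pose, the force and the opening at its end, in the units of the state.
- ctrl.get_obs(): the state, without advancing time (a new reading comes with each control period).
- ctrl.camera(name): name is "scene" or "side" or "wrist"; returns the picture (420x560x3 uint8, red, green, blue); there is no depth.
- ctrl.camera_info(name): a dict with "fx", "fy", "cx", "cy" (pixels), "k1" (the pictures are not rectified: a ray, as slopes to the right and down, at radius r is drawn at 1 + k1 r^2 times it, then the intrinsics apply), "origin" and "rotation" of the camera in the world; the wrist camera has in their place "tool_from_camera" (4x4, takes a point from camera to tool coordinates, whose origin is the TCP and whose axes are the tool frame's). Camera axes: x right, y down, z forward; pixel columns grow to the right and rows downward; lengths in m; the calibration is good to about 2 mm. A picture is of the moment at which its call begins: read the wrist's pose just before it. camera_info takes no time and is no camera call.
- ctrl.hand_in(): hands the job in, once; it reports no verdict.
Trained networks look in the newest picture that a camera, given by its name, has taken for a name from the list of things; names that differ only in an ending like _2 or _b are one class to them, and where a whole thing is asked for, a point or a joint stands for the part that bears it (a point fixed in the world has none). Each returns a list of dicts, best first, with "score" (0 to 1); they miss things now and then, are a little off and sometimes report something else, mostly with a low value. They report only what shows in the picture. A call takes as long as a camera call.
- ctrl.silhouettes(target, camera): "mask" (420x560 bool, what is visible of it) and "bbox" ([left, top, right, bottom] in pixels, round what is visible of it).
The state is a dict: "time_s": time; "q": joint angles; "dq": joint speeds; "joint_efforts": joint torques, N m; "eef_pos": TCP position; "eef_rot": TCP orientation; "wrist_force": force on the tool from outside, world axes, zero at the start; "torque": the same for the moment, N m; "opening": opening from 0.0 (shut) to 1.0 (fully open).
Only numpy, scipy, OpenCV 4.12 (cv2) and the standard library are available. Lean on these libraries where they do the work, as an engineer would, in place of code of your own. Each camera call takes 0.05 s, during which the arm holds its last target.

## Task

Get the food mill ready to use. Flip both sprung clips off the lid of the white parts box, and only then lift the lid off and lay it flat on the green chopping board, handle up; take the crank out of the box and fit its square socket onto the mill's square shaft, pushed fully down on the brass collar. Leave both clips off and everything else where it is.

Things in the scene. Friction and masses are not known exactly. Their poses are not given: they have to be found in the camera images.
- parts_box: White plastic parts box, 220 x 170 mm (its x and y) and 85 mm high to the rim, fast to the bench; walls and floor 5 mm. Origin under its centre, z up. A sprung bale clip sits at the middle of each short edge (its +x edge: clip_a, -x edge: clip_b).
- clip_a (a joint): Clip on the box's +x edge: 0 = on, clamping the lid; 2.3 rad = flipped fully off, hanging outside. It swings outward about a level pivot on the end wall, 117 mm from the box's centre, 63 mm above the bench. An over-centre spring holds it on: it takes about 5 N outward on the tab; past about 0.8 rad the clip flips off by itself and stays off.
- clip_b (a joint): The same for the clip on the box's -x edge (117 mm from the centre on the -x side); positive = outward, towards -x of the box.
- clip_a_tab (a point): Centre of clip_a's red thumb tab, 46 mm wide, 34 high, 5 thick, standing on a steel wire loop 67 mm wide that lies over the lid's edge. Clip on: tab centre 19.5 mm above the lid's top face, 105.5 mm from the box's centre, tab leaning slightly outward. The lid between handle and tab is clear, so the tab can be pushed outward from there. Site x points outward while on and turns with the clip.
- clip_b_tab (a point): The same for clip_b, on the box's -x edge; its x axis points outward (box -x) while the clip is on.
- lid_handle (a point): Centre of the white bar handle of the blue lid: bar 16 mm wide (lid x), 90 long (y), 12 high, 28 clear above the lid. Lid 224 x 174 mm (x, y), z up. The point is 34 mm above the lid's top face, 46 above its underside (a 202 x 152 x 6 mm plug in the box's mouth, 4 mm play, under a 6 mm plate that rests on the rim). 0.2 to 0.34 kg.
- board_top (a point): Centre of the top face of the green chopping board, 300 x 240 mm (x, y), 18 mm thick, lying on the bench, fixed. z up.
- crank_boss (a point): Centre (half-way up) of the crank's square steel boss, 34 x 34 x 36 mm high, square bore right through, 18.4 mm across, parallel to the boss's faces. x: along the flat arm (22 wide, 8 thick, level with the boss's underside) to the upright black knob, 86 mm out, 26 wide, top 46 above the underside. About 0.26 kg. It lies knob up on the box's 5 mm floor, boss towards the box's -x end.
- shaft_seat (a point): Where the crank sits: centre of the brass collar's top (44 mm wide) on the food mill's upright drive shaft, 156 mm above the bench. The square steel shaft rises 30 mm from it, 16 mm across, the last 6 mm tapering to 11. x, y: normals of its faces; z up. It can turn stiffly; any of the four ways round will do. Crank fully down: its underside is on the collar, crank_boss 18 mm above this point.
- mill: Food mill: aluminium cone bowl 240 mm wide nested in a saucepan, rim 137 mm above the bench, a cross bar over it along its y with the drive shaft at its middle; a black handle sticks out 227 mm from the axis towards its +x. Fixed; origin on the bench under the shaft.
- spice_jar_mid (a point): Bystander: amber glass spice jar, black cap, 54 mm wide, 95 mm tall. Its middle.
- squeeze_bottle_mid (a point): Bystander: yellow squeeze bottle, red cap, 56 mm wide, 160 mm tall. Its middle.
- prep_bowl_mid (a point): Bystander: small green plastic bowl, 110 mm wide, 45 mm tall. Its middle.
- salt_cup_mid (a point): Bystander: small steel cup, 70 mm wide, 50 mm tall. Its middle.
- wooden_spoon_mid (a point): Bystander: wooden spoon, 260 mm, lying flat at the back. Its middle.
- turner_mid (a point): Bystander: turner (spatula) with black handle, 280 mm, lying flat at the side. Its middle.
- lock_nut_mid (a point): Bystander: brass lock nut, 26 mm wide, 17 mm tall, lying in the parts box beside the crank. Its middle.
- lid: The lid itself; origin at the middle of its underside, 46 mm under point lid_handle.
- crank: The crank itself; origin at the middle of the boss's underside, 18 mm under point crank_boss.

How it is judged:
On the way, in this order (a step that is already met when the one before it is completed fails the run):
1. one clip is flipped off, the lid still on the box (value of joint any of clip_a, clip_b above 1.8 rad and z of lid_handle in the frame of parts_box below 0.13 m and horizontal distance between lid_handle and parts_box below 0.012 m), for 0.2 s.
2. both clips are flipped off, the lid still on the box (value of joint each of clip_a, clip_b above 1.8 rad and z of lid_handle in the frame of parts_box below 0.13 m and horizontal distance between lid_handle and parts_box below 0.012 m), for 0.2 s.
3. the lid lies flat on the board, let go (horizontal distance between lid_handle and board_top below 0.06 m and z of lid_handle in the frame of board_top between 0.04 and 0.052 m and angle between lid_handle's own z axis and vertical below 0.08 rad and contact force between the fingers and lid below 0.1 N), for 0.2 s.
4. the crank is lifted clear of the box (z of crank_boss in the frame of parts_box above 0.12 m and horizontal distance between lid_handle and board_top below 0.06 m and z of lid_handle in the frame of board_top between 0.04 and 0.052 m and angle between lid_handle's own z axis and vertical below 0.08 rad), for 0.2 s.
5. the crank is fully down on the shaft (horizontal distance between crank_boss and shaft_seat below 0.006 m and z of crank_boss in the frame of shaft_seat between 0.014 and 0.0215 m and angle between crank_boss's own z axis and vertical below 0.1 rad), for 0.2 s.
At the end, for the whole second after the job is handed in: Both clips are off (past 1.8 rad); the lid lies flat on the chopping board, handle up (handle over the board's centre within 60 mm, tilt under 0.08 rad); the crank is fully down on the shaft: axis within 6 mm, underside within 3.5 mm of the collar, tilt under 0.1 rad; lid and crank at rest (all of step 5 and value of joint each of clip_a, clip_b above 1.8 rad and horizontal distance between lid_handle and board_top below 0.06 m and z of lid_handle in the frame of board_top between 0.04 and 0.052 m and angle between lid_handle's own z axis and vertical below 0.08 rad and linear speed of each of crank, lid below 0.02 m/s); the robot touches nothing.
It fails at once if a bystander on the bench is disturbed (moved over 40 mm) (distance of any of spice_jar_mid, squeeze_bottle_mid, prep_bowl_mid, salt_cup_mid, wooden_spoon_mid, turner_mid from where it was at the start of the episode above 0.04 m).
It fails at once if the lock nut is knocked about in the box or taken out (moved over 50 mm) (distance of lock_nut_mid from where it was at the start of the episode above 0.05 m).
It fails at once if the lid is forced up while a clip is still on (value of joint any of clip_a, clip_b below 1 rad and z of lid_handle in the frame of parts_box above 0.14 m).
It also fails if it takes over 67 s, if anything falls off the work surface, if the arm or the gripper's body presses on something with over 40 N, if the wrist force passes 120 N, or if a joint passes its speed limit or range.

## Working session

There is one attempt and no reset: what is moved stays moved. The work goes in short steps, Python scripts to look and compute and a shell command to move; the robot and the scene stay as the last step left them, time stands still between calls to the robot, and variables do not carry over. Pictures are saved under pics/ and viewed, and the job is handed in when it is done.

```bash
ls; mkdir -p pics
cat > h.py <<'E'
import numpy as np,cv2,json
from bench import ctrl
def snap(cam,name):
    im=ctrl.camera(cam); cv2.imwrite('pics/'+name,im[:,:,::-1]); return im
E
python3 - <<'E'
from h import *
snap('scene','s0.png');snap('side','d0.png');
o=ctrl.get_obs();print(o)
snap('wrist','w0.png')
for c in ('scene','side','wrist'):print(c,ctrl.camera_info(c))
print(ctrl.pinch_z)
E
```

```text
pics
{'time_s': 0.1, 'q': array([ 9.13690692e-01,  1.81448798e-01,  1.60787318e+00,  1.41970074e-05,
        1.35377661e+00, -2.06304538e-01]), 'dq': array([-0.0003456 , -0.00211419, -0.0029631 ,  0.00018831,  0.00080113,
       -0.00053608]), 'joint_efforts': array([-3.69129630e-04, -4.45880985e+01, -3.52237308e+01, -2.78591924e-04,
        4.24679994e-03,  4.58540129e-06]), 'eef_pos': array([0.25020967, 0.51718557, 0.23050115]), 'eef_rot': array([-0.68873831,  0.68970137, -0.15826434,  0.15780988]), 'wrist_force': array([-0.14022144, -0.07355769,  0.50636407]), 'torque': array([-0.0123958 ,  0.01142561,  0.01949057]), 'opening': 0.9973890746700091}
scene {'fx': 446.8987131266995, 'fy': 446.8987131266995, 'cx': 278.72728474798856, 'cy': 206.73856089006927, 'k1': -0.02992590668159217, 'origin': array([ 1.13805273, -0.71672773,  1.37725343]), 'rotation': array([-0.27201681,  0.87579956,  0.38316457, -0.11030369])}
side {'fx': 499.00190742238397, 'fy': 499.00190742238397, 'cx': 274.4634801117085, 'cy': 213.00215915996804, 'k1': -0.10793169247031417, 'origin': array([ 0.35199413, -1.22894575,  0.91594876]), 'rotation': array([-0.45127501,  0.88887072, -0.06823469,  0.04004657])}
wrist {'fx': 308.3780470026609, 'fy': 308.3780470026609, 'cx': 277.11608931800464, 'cy': 209.22285402611826, 'k1': -0.0304483316721676, 'tool_from_camera': array([[-3.65580628e-04,  9.65619825e-01,  2.59958111e-01,
        -6.63519621e-02],
       [ 1.13369778e-04, -2.59958086e-01,  9.65619894e-01,
        -1.43808155e-01],
       [ 9.99999927e-01,  3.82483320e-04, -1.44364645e-05,
         4.16849608e-04],
       [ 0.00000000e+00,  0.00000000e+00,  0.00000000e+00,
         1.00000000e+00]])}
0.0187
```

View pics/s0.png

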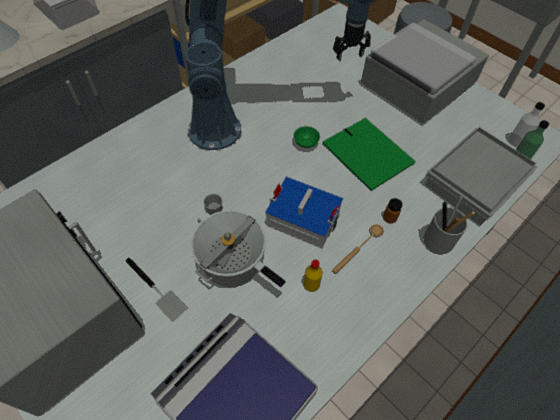

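View pics/d0.png

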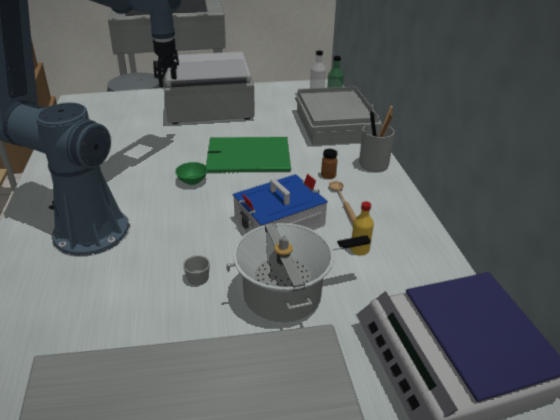

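View pics/w0.png

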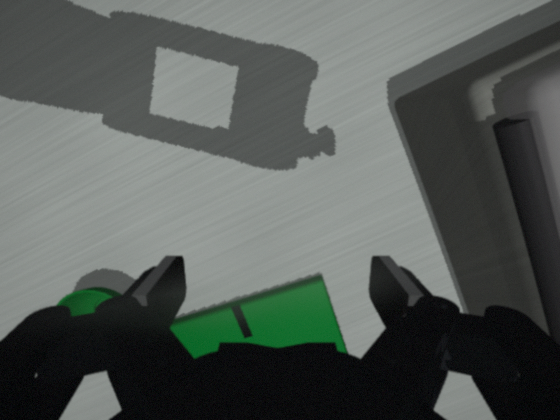

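The scene view shows the box with its blue lid at about (303,208) and red tabs at (278,190) and (335,213). The board is at (368,152) and the mill at (229,245). I'll measure these from the masks and from crops.

```bash
cat >> h.py <<'E'
from scipy.spatial.transform import Rotation as R
from scipy.optimize import least_squares
def rot(q): return R.from_quat([q[1],q[2],q[3],q[0]])
def pose(cam,obs=None):
    i=ctrl.camera_info(cam)
    if cam!='wrist': return i,rot(i['rotation']).as_matrix(),np.array(i['origin'])
    T=np.array(i['tool_from_camera']); Rt=rot(obs['eef_rot']).as_matrix()
    return i,Rt@T[:3,:3],Rt@T[:3,3]+obs['eef_pos']
def proj(P,cam,obs=None):
    i,Rm,o=pose(cam,obs); c=(np.atleast_2d(P)-o)@Rm; s=c[:,:2]/c[:,2:]
    s=s*(1+i['k1']*(s**2).sum(1,keepdims=True))
    return s*[i['fx'],i['fy']]+[i['cx'],i['cy']]
def ray(uv,cam,obs=None):
    i,Rm,o=pose(cam,obs); d=(np.atleast_2d(uv)-[i['cx'],i['cy']])/[i['fx'],i['fy']]; s=d.copy()
    for _ in range(20): s=d/(1+i['k1']*(s**2).sum(1,keepdims=True))
    return o,np.c_[s,np.ones(len(s))]@Rm.T
def onz(uv,z,cam,obs=None):
    o,d=ray(uv,cam,obs); return o+d*((z-o[2])/d[:,2])[:,None]
def tri(uvs):  # list of (uv,cam,obs)
    A=np.zeros((3,3));b=np.zeros(3)
    for uv,c,ob in uvs:
        o,d=ray(uv,c,ob); d=d[0]/np.linalg.norm(d[0]); M=np.eye(3)-np.outer(d,d);A+=M;b+=M@o
    return np.linalg.solve(A,b)
def crop(im,l,t,r,b,k,name): cv2.imwrite('pics/'+name,cv2.resize(im[t:b,l:r,::-1],None,fx=k,fy=k,interpolation=cv2.INTER_CUBIC))
E
python3 - <<'E'
from h import *
import pickle
S=snap('scene','s1.png');D=snap('side','d1.png')
out={}
for c in('scene','side'):
    for n in('lid','parts_box','clip_a_tab','mill','shaft_seat','board_top','turner_mid','spice_jar_mid','squeeze_bottle_mid'):
        try:r=ctrl.silhouettes(n,c)
        except Exception as e: print(n,e);continue
        out[c,n]=r
        for x in r[:3]:
            m=x['mask'];ys,xs=np.nonzero(m);print(c,n,round(x['score'],2),x['bbox'],m.sum(),xs.mean().round(1),ys.mean().round(1))
pickle.dump(out,open('sil.pkl','wb'))
crop(S,180,140,420,310,3,'s1c.png');crop(D,160,120,400,320,3,'d1c.png')
E
```

```text
scene lid 0.7 [265.3, 179.0, 338.7, 235.8] 2500 303.9 205.5
scene lid 0.56 [304.1, 261.0, 320.7, 290.6] 454 312.5 276.3
scene lid 0.3 [382.8, 195.7, 402.0, 221.9] 323 392.7 210.2
scene parts_box 0.91 [264.5, 181.8, 341.0, 248.8] 1076 301.3 226.4
scene parts_box 0.37 [322.0, 116.8, 415.2, 188.0] 3515 368.0 152.7
scene parts_box 0.29 [295.8, 125.8, 324.1, 147.2] 499 306.4 135.5
scene clip_a_tab 0.42 [326.8, 209.8, 334.9, 227.2] 24 331.2 216.3
scene mill 0.6 [187.7, 211.1, 286.1, 285.6] 4765 230.2 248.7
scene shaft_seat 0.55 [213.2, 235.2, 242.7, 268.3] 280 226.5 247.1
scene board_top 0.97 [325.0, 117.9, 413.0, 189.2] 3423 367.9 153.0
scene turner_mid 0.93 [127.7, 259.5, 184.5, 316.9] 807 161.5 295.5
scene spice_jar_mid 0.92 [381.7, 195.4, 400.4, 223.8] 332 392.2 210.4
scene squeeze_bottle_mid 0.63 [304.1, 259.6, 323.1, 289.8] 472 312.4 275.8
side lid 0.84 [231.9, 169.3, 325.5, 225.8] 2477 279.1 199.1
side parts_box 0.95 [234.8, 175.2, 328.8, 228.9] 1368 284.3 212.7
side clip_a_tab 0.49 [304.6, 172.5, 320.9, 194.5] 144 310.5 183.8
side mill 0.74 [226.8, 222.8, 368.9, 319.6] 8159 285.9 268.7
side shaft_seat 0.82 [270.9, 234.3, 294.6, 278.2] 504 280.4 253.8
side board_top 0.8 [205.7, 140.8, 287.9, 169.7] 2914 248.0 154.8
side spice_jar_mid 0.65 [318.2, 147.4, 337.4, 180.8] 475 328.9 163.6
side squeeze_bottle_mid 0.98 [351.5, 201.9, 374.0, 253.5] 619 363.0 227.6
```

View pics/s1c.png

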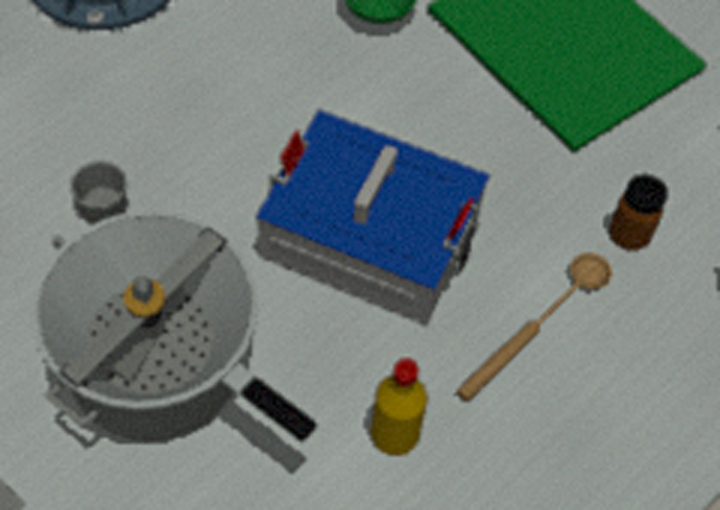

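View pics/d1c.png

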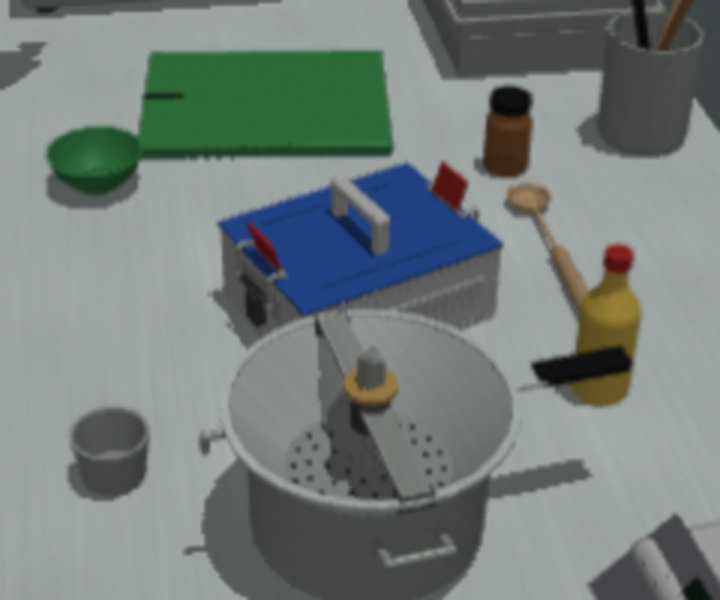

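Run:
```python
from h import *
import pickle
def fit(z,w,h,pts,x0):
    c=np.array([[-w/2,-h/2],[w/2,-h/2],[w/2,h/2],[-w/2,h/2]])
    def P(p):
        C,S=np.cos(p[2]),np.sin(p[2]); return np.c_[c@np.array([[C,S],[-S,C]])+p[:2],np.full(4,z)]
    def f(p):
        Q=P(p);r=[]
        for cam,uv in pts.items():
            q=proj(Q,cam)
            for u in uv: r.append((q-u)[np.argmin(((q-u)**2).sum(1))])
        return np.ravel(r)
    s=least_squares(f,x0,loss='soft_l1');print(s.x.round(4),np.degrees(s.x[2]).round(2),'res',f(s.x).round(1));return s.x
L={'scene':np.array([(319,110),(489,177),(434,290),(258,217)])/3+[180,140],'side':np.array([(407,164),(502,243),(306,312),(220,225)])/3+[160,120]}
for c in L: print(onz(L[c],.091,c).round(3).tolist())
m=onz(L['scene'],.091,'scene')
d=m[1]-m[0]
fit(.091,.224,.174,L,[*m.mean(0)[:2],np.arctan2(d[1],d[0])])
for c in L: 
    q=onz(L[c],.091,c); fit(.091,.224,.174,{c:L[c]},[*m.mean(0)[:2],np.arctan2(d[1],d[0])])
sil=pickle.load(open('sil.pkl','rb'))
B={}
for c in('scene','side'):
    mk=sil[c,'board_top'][0]['mask'].astype(np.uint8)
    h=cv2.convexHull(np.argwhere(mk)[:,::-1].astype(np.int32)); 
    for e in np.linspace(.01,.1,40):
        a=cv2.approxPolyDP(h,e*cv2.arcLength(h,True),True)
        if len(a)<=4:break
    B[c]=a[:,0].astype(float); print(c,a[:,0].tolist(),onz(B[c],.018,c).round(3).tolist())
m=onz(B['scene'],.018,'scene');d=m[1]-m[0]
for a in(0,np.pi/2): fit(.018,.3,.24,B,[*m.mean(0)[:2],np.arctan2(d[1],d[0])+a])
# shaft: top & collar
sc=np.array([(142,283),(145,298)])/3+[180,140]; sd=np.array([(372,352),(371,386)])/3+[160,120]
for a,b in zip(sc,sd): print(tri([(a,'scene',None),(b,'side',None)]).round(4))
print('h', tri([(np.array((376,182))/3+[180,140],'scene',None),(np.array((361,210))/3+[160,120],'side',None)]))
```

```text
[[0.436, 0.003, 0.091], [0.643, 0.082, 0.091], [0.705, -0.077, 0.091], [0.501, -0.156, 0.091]]
[[0.636, 0.078, 0.091], [0.699, -0.078, 0.091], [0.496, -0.159, 0.091], [0.432, -0.007, 0.091]]
[ 0.5685 -0.0376  0.3796] 21.75 res [-1.  -0.3 -0.1 -0.8 -0.2 -0.1 -1.8 -0.2  1.  -1.2  1.7 -0.3  0.2  0.2
 -0.2 -1.7]
[ 0.571  -0.0368  0.373 ] 21.37 res [-0.1 -0.2  0.7 -0.3  0.3  0.4 -1.2 -0.1]
[ 0.5661 -0.0407  0.3897] 22.33 res [-0.  -0.7  1.2  0.1 -0.   1.  -1.  -0.8]
scene [[414, 161], [370, 189], [323, 142], [365, 118]] [[0.681, 0.475, 0.018], [0.653, 0.238, 0.018], [0.367, 0.279, 0.018], [0.392, 0.512, 0.018]]
side [[290, 169], [207, 172], [209, 140], [285, 137]] [[0.649, 0.233, 0.018], [0.362, 0.255, 0.018], [0.381, 0.489, 0.018], [0.673, 0.472, 0.018]]
[ 0.5239  0.3789 -1.5615] -89.47 res [  0.6 -12.4  -2.9   0.   -1.8  11.7   4.3  -0.5  -0.8   0.5  13.1   3.1
   5.1  -5.  -10.2  -6.3]
[ 0.5188  0.3718 -0.1079] -6.18 res [-0.1  0.   0.2  0.6 -3.4 -0.1 -2.4 -0.7  1.7 -0.6 -1.7 -2.   0.2 -2.2
  1.8 -0.5]
[ 0.5249 -0.3377  0.1824]
[ 0.5244 -0.3367  0.1478]
h [ 0.56780903 -0.03266573  0.11234579]
```

Run:
```python
from h import *
o=ctrl.get_obs();M=rot(o['eef_rot']).as_matrix();print(M.round(3));
print('z yaw',np.degrees(np.arctan2(M[1,2],M[0,2])),'x yaw',np.degrees(np.arctan2(M[1,0],M[0,0])))
# other bystanders & mill handle
for n,a,z in(('jar',(392.5,220),0),('spoon head',(376,230),.0),('cup',(213,208),0),('bowl',(307,142),0),('mill handle tip',(180+310/3,140+428/3),.13),('h2',(180+250/3,140+390/3),.13),('bar a',(180+215/3,140+238/3),.14),('bar b',(180+75/3,140+375/3),.14)):
    print(n,onz([a],z,'scene').round(3))
```

```text
[[ 0.9   -0.     0.436]
 [-0.436 -0.     0.9  ]
 [-0.    -1.    -0.   ]]
z yaw 64.16928132638436 x yaw -25.830718789854984
jar [[0.795 0.204 0.   ]]
spoon head [[0.781 0.126 0.   ]]
cup [[ 0.309 -0.248  0.   ]]
bowl [[0.312 0.243 0.   ]]
mill handle tip [[ 0.745 -0.305  0.13 ]]
h2 [[ 0.673 -0.321  0.13 ]]
bar a [[ 0.514 -0.23   0.14 ]]
bar b [[ 0.543 -0.445  0.14 ]]
```

```bash
python3 -m pendant '[0.02,-0.035,0.008,0,0,-3,0, 0.0265,-0.0465,0.008,0,0,-3.5,0, 0.0265,-0.0465,0.008,0,0,-3.5,0, 0.0265,-0.0465,0.008,0,0,-3.5,0, 0.0265,-0.0465,0.008,0,0,-3.5,0, 0.0265,-0.0465,0.008,0,0,-3.5,0, 0.0265,-0.0465,0.008,0,0,-3.5,0, 0.0265,-0.0465,0.007,0,0,-3.5,0, 0.0265,-0.0465,0.007,0,0,-3.5,0, 0.0265,-0.0465,0,0,0,-3.6,0, 0.0265,-0.0465,0,0,0,-3.6,0, 0.033,-0.055,0,0,0,-3.7,0]'
python3 -m pendant '[0,0,0,0,0,0,0, 0,0,0,0,0,0,0]'
python3 - <<'E'
from h import *
o=ctrl.get_obs();snap('wrist','w1.png')
M=rot(o['eef_rot']).as_matrix()
print(o['eef_pos'],'z yaw',np.degrees(np.arctan2(M[1,2],M[0,2])),o['time_s'],o['q'],o['opening'])
E
```

```text
time_s: 2.65
eef_pos: [0.5683, -0.0374, 0.3016]
eef_rot: [0.587, -0.587, 0.394, -0.395]
wrist_force: [0.9, 0.5, 0.5]
opening: 0.002
time_s: 2.9
eef_pos: [0.5674, -0.036, 0.3009]
eef_rot: [0.587, -0.587, 0.395, -0.394]
wrist_force: [-0.0, 0.8, 0.4]
opening: -0.002
[ 0.56741381 -0.03602345  0.30091508] z yaw 22.24422468495891 2.9 [-2.72321526e-01  1.16934013e-01  1.53870694e+00  3.78510571e-04
  1.48699999e+00 -6.60588084e-01] -0.002418215403774883
```

View pics/w1.png

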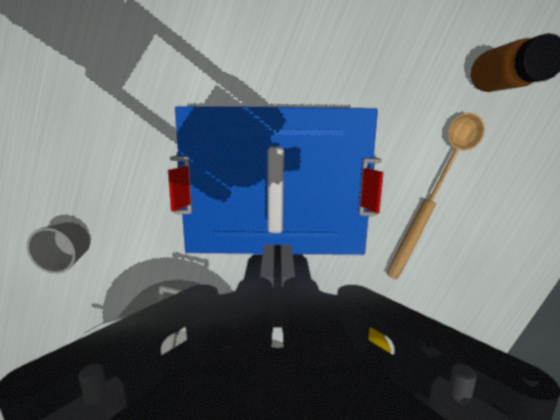

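The wrist view shows lid corners at about (176,107), (378,107), (366,254) and (186,254), red tabs at x≈180 and x≈371, and the handle around (276,190). The tool is nearly aligned with the box.

Run:
```python
from h import *
o=ctrl.get_obs()
c=np.array([(175.5,106.5),(378,107),(366,254.5),(185.5,254.5)])
P=onz(c,.091,'wrist',o);print(P.round(4),P.mean(0).round(4))
for a,b in((0,1),(3,2)):
    d=P[b]-P[a];print(np.linalg.norm(d),np.degrees(np.arctan2(d[1],d[0])))
print('tabs mid',onz([(180,188),(371,190)],.1105,'wrist',o).round(4))
print('handle',onz([(276,152),(276,229)],.131,'wrist',o).round(4))
```

```text
[[ 0.4304  0.0036  0.091 ]
 [ 0.6363  0.0876  0.091 ]
 [ 0.7022 -0.0739  0.091 ]
 [ 0.4949 -0.1591  0.091 ]] [ 0.5659 -0.0354  0.091 ]
0.22236149123249724 22.190426228151228
0.224131875789585 22.338129220821845
tabs mid [[ 0.4674 -0.0755  0.1105]
 [ 0.6638  0.0028  0.1105]]
handle [[ 0.5502  0.0026  0.131 ]
 [ 0.5812 -0.0728  0.131 ]]
```

```bash
python3 -m pendant '[0.0285,0.0117,-0.03,0,0,0,0, 0.0285,0.0117,-0.04,0,0,0,0, 0,0,-0.05,0,0,0,0, 0,0,-0.05,0,0,0,0, 0,0,-0.026,0,0,0,0, 0,0,0,0,0,0,0]'
python3 -m pendant '[0.0116,0.0047,0,0,0,0,0, 0.0116,0.0047,0,0,0,0,0, 0.0116,0.0047,0,0,0,0,0, 0.0116,0.0047,0,0,0,0,0, 0.0116,0.0047,0,0,0,0,0,  0.0116,0.0047,0,0,0,0,0, 0,0,0,0,0,0,0]'
python3 - <<'E'
from h import *
S=snap('scene','s2.png');D=snap('side','d2.png')
crop(S,230,130,430,280,4,'s2c.png')
E
```

```text
time_s: 3.7
eef_pos: [0.6224, -0.0107, 0.1031]
eef_rot: [-0.587, 0.588, -0.395, 0.392]
wrist_force: [0.6, 0.2, 1.1]
opening: 0.0
time_s: 4.58
eef_pos: [0.6951, 0.0162, 0.105]
eef_rot: [0.587, -0.587, 0.394, -0.394]
wrist_force: [-0.2, -0.5, 0.9]
opening: -0.001
```

View pics/s2c.png

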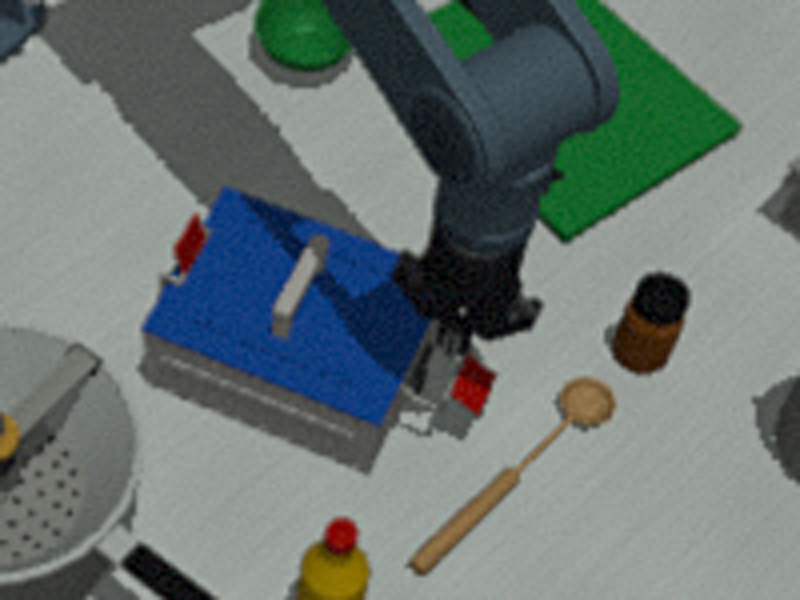

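```bash
python3 -m pendant '[0,0,0.05,0,0,0,0, -0.01,-0.004,0.02,0,0,0,0, -0.044,-0.018,0,0,0,0,0, -0.044,-0.018,0,0,0,0,0, -0.044,-0.018,0,0,0,0,0, -0.044,-0.017,0,0,0,0,0, 0,0,-0.02,0,0,0,0, 0,0,-0.05,0,0,0,0, 0,0,0,0,0,0,0]'
python3 -m pendant '[-0.0116,-0.0047,0,0,0,0,0, -0.0116,-0.0047,0,0,0,0,0, -0.0116,-0.0047,0,0,0,0,0, -0.0116,-0.0047,0,0,0,0,0, -0.0116,-0.0047,0,0,0,0,0, -0.0116,-0.0047,0,0,0,0,0, 0,0,0,0,0,0,0]'
python3 - <<'E'
from h import *
S=snap('scene','s3.png');D=snap('side','d3.png')
crop(S,230,130,430,280,4,'s3c.png');crop(D,180,120,380,270,4,'d3c.png')
E
```

```text
time_s: 5.8
eef_pos: [0.5047, -0.0584, 0.1021]
eef_rot: [-0.586, 0.588, -0.397, 0.391]
wrist_force: [0.2, 0.0, 1.0]
opening: -0.003
time_s: 6.68
eef_pos: [0.4373, -0.0878, 0.105]
eef_rot: [-0.587, 0.587, -0.395, 0.394]
wrist_force: [0.3, -0.4, -0.1]
opening: -0.002
```

View pics/d3c.png

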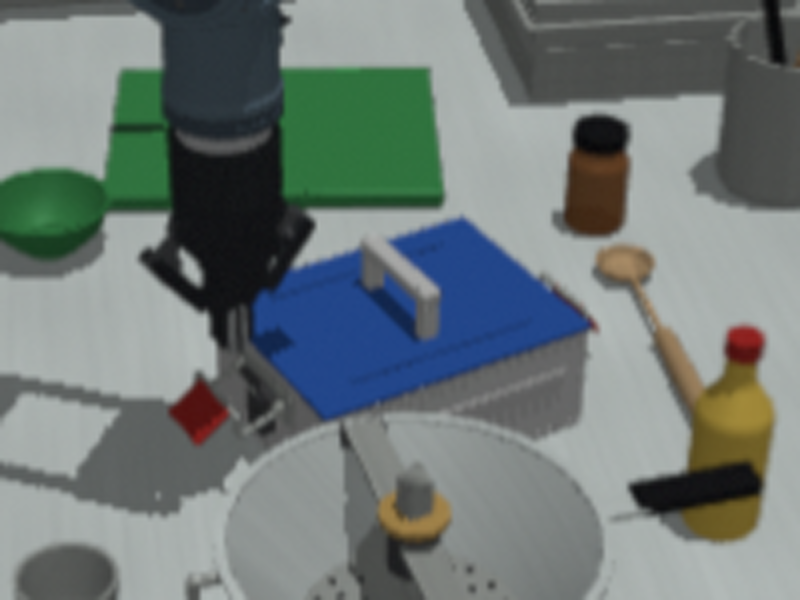

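View pics/s3c.png

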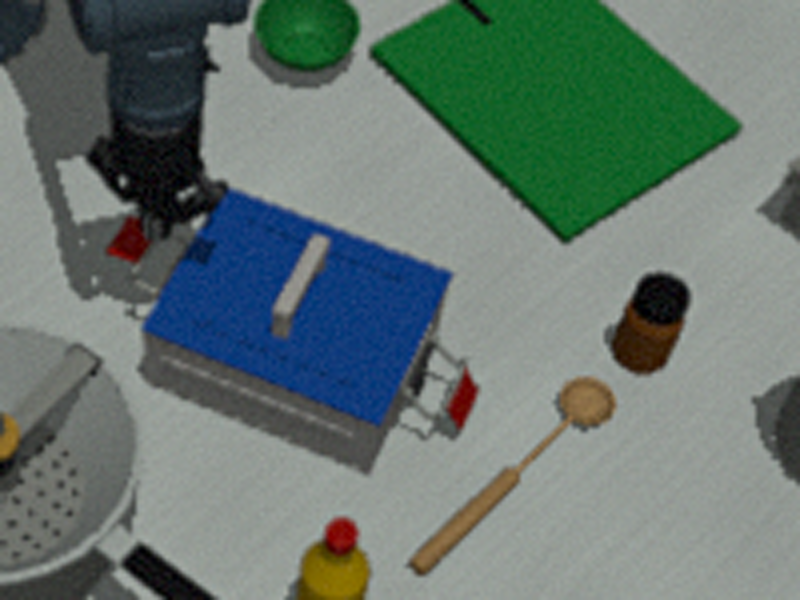

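Clip_a hangs outside at (460,395) in the crop, and clip_b is flipped outward too. I'll raise, open the fingers, centre over the handle and look again.

```bash
python3 -m pendant '[0,0,0.05,0,0,0,0, 0,0,0.05,0,0,0,0.05, 0.043,0.017,0.04,0,0,0,0.05, 0.043,0.017,0,0,0,0,0.05, 0.043,0.018,0,0,0,0,0.05, 0,0,0,0,0,0,0.05, 0,0,0,0,0,0,0.05]'
python3 - <<'E'
from h import *
o=ctrl.get_obs();snap('wrist','w4.png')
M=rot(o['eef_rot']).as_matrix()
print(o['eef_pos'],'z yaw',np.degrees(np.arctan2(M[1,2],M[0,2])))
D=snap('side','d4.png');crop(D,180,120,380,270,3,'d4c.png')
E
```

```text
time_s: 7.65
eef_pos: [0.5672, -0.0354, 0.2445]
eef_rot: [-0.587, 0.588, -0.394, 0.393]
wrist_force: [0.1, -0.3, 0.1]
opening: 0.584
[ 0.56715293 -0.03538473  0.24446875] z yaw 22.313304327680274
```

View pics/w4.png

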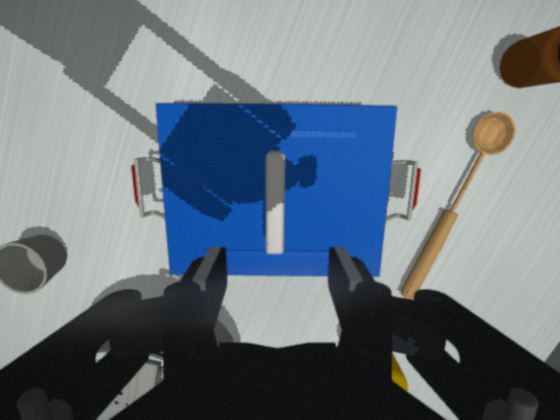

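View pics/d4c.png

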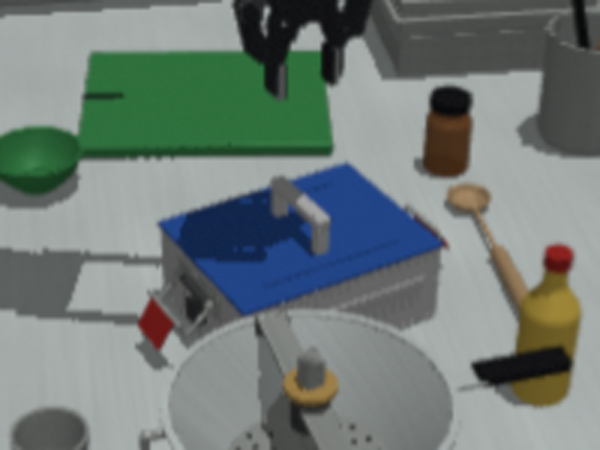

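Both clips hang outside. I'll check the handle's position and then grasp it.

Run:
```python
from h import *
o=ctrl.get_obs()
print(onz([(275,153),(275,203),(275,251)],.131,'wrist',o).round(4))
```

```text
[[ 0.548   0.0052  0.131 ]
 [ 0.564  -0.0343  0.131 ]
 [ 0.5808 -0.0754  0.131 ]]
```

```bash
python3 -m pendant '[-0.002,-0.0005,-0.05,0,0,0,0.05, 0,0,-0.05,0,0,0,0.05, 0,0,-0.0375,0,0,0,0.05, 0,0,0,0,0,0,0.05, 0,0,0,0,0,0,0, 0,0,0,0,0,0,0, 0,0,0,0,0,0,0, 0,0,0,0,0,0,0]'
python3 -m pendant '[0,0,0.008,0,0,0,0, 0,0,0.02,0,0,0,0, 0,0,0.03,0,0,0,0, 0,0,0.04,0,0,0,0]'
python3 - <<'E'
from h import *
D=snap('side','d5.png')
S=snap('scene','s5.png');
E
```

```text
time_s: 8.75
eef_pos: [0.5673, -0.0367, 0.1105]
eef_rot: [0.588, -0.587, 0.393, -0.395]
wrist_force: [-1.4, -0.5, 6.8]
opening: 0.174
time_s: 9.25
eef_pos: [0.5646, -0.0357, 0.2061]
eef_rot: [-0.587, 0.587, -0.395, 0.393]
wrist_force: [0.8, -0.6, -2.2]
opening: 0.169
```

View pics/d5.png

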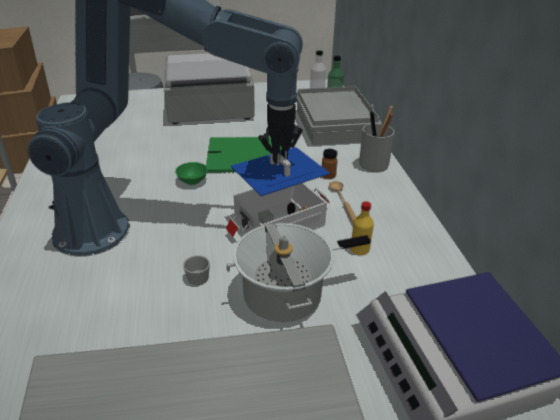

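```bash
python3 -m pendant '[-0.002,0.02,0.015,0,0,-1.5,0, -0.004,0.04,0,0,0,-2.5,0, -0.0045,0.041,0,0,0,-2.7,0, -0.0045,0.041,0,0,0,-2.7,0, -0.0045,0.041,0,0,0,-2.7,0, -0.0045,0.041,0,0,0,-2.7,0, -0.0045,0.041,0,0,0,-2.7,0, -0.0045,0.041,0,0,0,-2.7,0, -0.0045,0.041,0,0,0,-2.7,0, -0.0045,0.041,0,0,0,-2.7,0, -0.002,0.021,0,0,0,-1.4,0, 0,0,0,0,0,0,0]'
python3 - <<'E'
from h import *
D=snap('side','d6.png')
S=snap('scene','s6.png');print(ctrl.get_obs()['eef_pos'])
crop(D,180,60,380,210,3,'d6c.png');crop(S,270,50,470,200,3,'s6c.png')
E
```

```text
time_s: 10.85
eef_pos: [0.5204, 0.3741, 0.2192]
eef_rot: [0.479, -0.48, 0.52, -0.519]
wrist_force: [-0.0, -0.8, -3.0]
opening: 0.171
[0.52112535 0.37237095 0.21962323]
```

View pics/d6c.png

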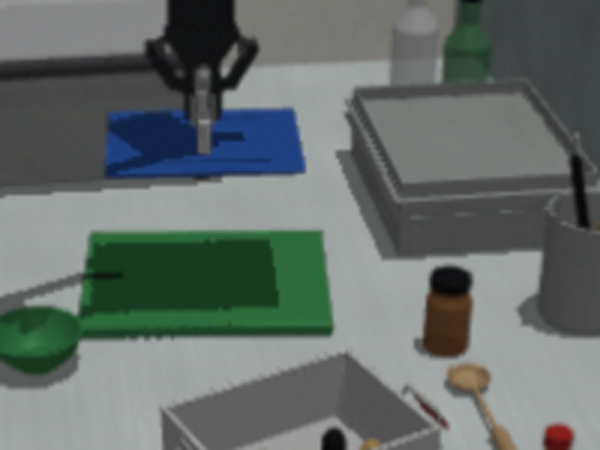

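View pics/s6c.png

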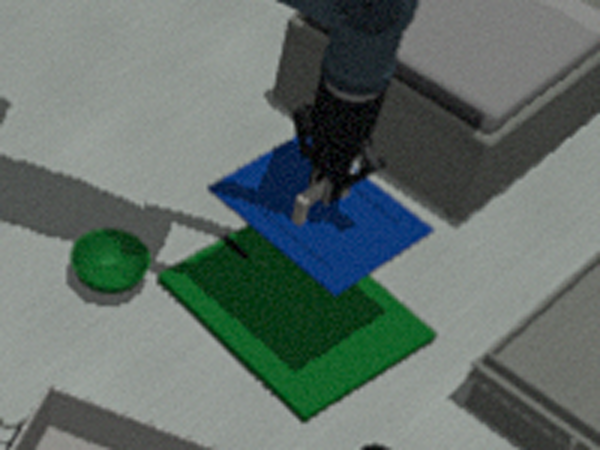

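```bash
python3 -m pendant '[0,0,-0.04,0,0,0,0, 0,0,-0.05,0,0,0,0, 0,0,-0.045,0,0,0,0, 0,0,-0.02,0,0,0,0, 0,0,-0.008,0,0,0,0, 0,0,-0.003,0,0,0,0]'
python3 -m pendant '[0,0,-0.002,0,0,0,0, 0,0,0,0,0,0,0]'
```

```text
time_s: 11.7
eef_pos: [0.5229, 0.3731, 0.0561]
eef_rot: [-0.48, 0.478, -0.52, 0.521]
wrist_force: [-0.1, -0.2, -3.2]
opening: 0.17
time_s: 11.95
eef_pos: [0.5223, 0.3733, 0.0539]
eef_rot: [-0.48, 0.478, -0.52, 0.52]
wrist_force: [0.1, 0.6, -3.2]
opening: 0.171
```

```bash
python3 -m pendant '[0,0,-0.002,0,0,0,0, 0,0,-0.0015,0,0,0,0]'
python3 -m pendant '[0,0,-0.001,0,0,0,0, 0,0,-0.001,0,0,0,0]'
```

```text
time_s: 12.2
eef_pos: [0.5218, 0.373, 0.0495]
eef_rot: [-0.479, 0.479, -0.52, 0.52]
wrist_force: [-2.0, -0.7, 16.2]
opening: 0.171
time_s: 12.45
eef_pos: [0.5218, 0.373, 0.0495]
eef_rot: [-0.479, 0.479, -0.52, 0.52]
wrist_force: [-8.2, -5.1, 18.1]
opening: 0.172
```

```bash
python3 -m pendant '[0,0,0.001,0,0,0,0.045, 0,0,0,0,0,0,0.045, 0,0,0,0,0,0,0.045, 0,0,0.03,0,0,0,0.06, 0,0,0.05,0,0,0,0.06, 0,0,0.05,0,0,0,0.06]'
python3 - <<'E'
from h import *
D=snap('side','d7.png')
S=snap('scene','s7.png')
crop(D,180,60,380,210,3,'d7c.png');crop(S,250,50,450,250,3,'s7c.png')
E
```

```text
time_s: 13.2
eef_pos: [0.5214, 0.3727, 0.1791]
eef_rot: [0.479, -0.479, 0.52, -0.52]
wrist_force: [0.8, 0.6, 0.5]
opening: 0.703
```

View pics/d7c.png

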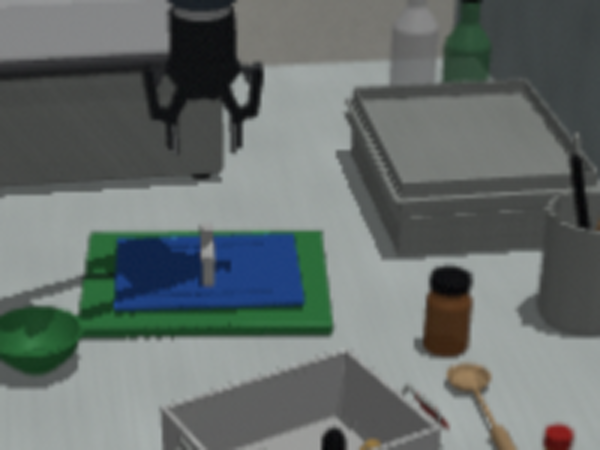

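View pics/s7c.png

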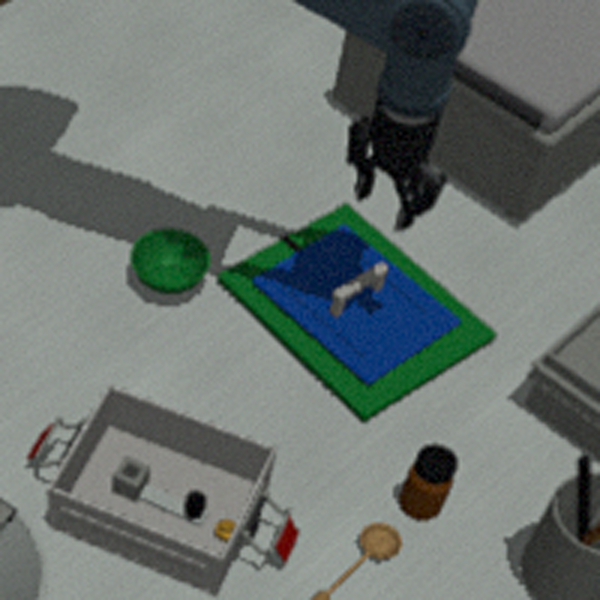

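The lid lies flat on the board. In the box, the crank boss is at about (130,477) in the crop, the knob at (195,502) and the nut at (226,530).

Run:
```python
from h import *
b=onz([np.array((130,466))/3+[250,50]],.041,'scene')[0];k=onz([np.array((195,495))/3+[250,50]],.051,'scene')[0]
n=onz([np.array((226,528))/3+[250,50]],.015,'scene')[0]
print(b,k,np.linalg.norm((k-b)[:2]),np.degrees(np.arctan2(*(k-b)[1::-1])),n)
o=ctrl.get_obs();print(o['eef_pos'])
u=np.array([np.cos(np.radians(22.2)),np.sin(np.radians(22.2))]);v=np.array([-u[1],u[0]])
for p in(b,k,n): d=p[:2]-[.5665,-.036];print(d@u,d@v)
```

```text
[ 0.52078574 -0.04070105  0.041     ] [ 0.6071281  -0.01784498  0.051     ] 0.08931631145422649 14.82693926505756 [ 0.65075467 -0.00515871  0.015     ]
[0.52533552 0.3747223  0.18569659]
-0.04410173910148828 0.012920145144533464
0.04447607023268322 0.0014582436728077513
0.089662017184396 -0.0032798092544763504
```

```bash
python3 -m pendant '[0,-0.02,0.02,0,0,-4,0.07, 0,-0.035,0.02,0,0,-6,0.07, 0,-0.036,0.02,0,0,-6,0.07, 0,-0.036,0,0,0,-6,0.07, 0,-0.036,0,0,0,-6,0.07, 0,-0.036,0,0,0,-6,0.07, 0,-0.036,0,0,0,-6,0.07, 0,-0.036,0,0,0,-6,0.07, 0,-0.036,0,0,0,-6,0.07, 0,-0.036,0,0,0,-6,0.07, -0.002,-0.036,0,0,0,-6,0.07, -0.002,-0.036,0,0,0,-6,0.07]'
python3 -m pendant '[0,0,0,0,0,0,0.07, 0,0,0,0,0,0,0.07]'
python3 - <<'E'
from h import *
o=ctrl.get_obs();snap('wrist','w8.png')
M=rot(o['eef_rot']).as_matrix()
print(o['eef_pos'],'z yaw',np.degrees(np.arctan2(M[1,2],M[0,2])),o['q'])
E
```

```text
time_s: 14.8
eef_pos: [0.5173, -0.0432, 0.2376]
eef_rot: [0.093, -0.093, 0.701, -0.701]
wrist_force: [1.3, 0.6, -1.3]
opening: 0.813
time_s: 15.05
eef_pos: [0.5175, -0.0417, 0.2378]
eef_rot: [0.094, -0.094, 0.701, -0.701]
wrist_force: [-0.2, -0.1, -0.7]
opening: 0.818
[ 0.51747392 -0.04174692  0.23780824] z yaw -74.69605956665968 [-3.09683390e-01  4.98804766e-02  1.73808053e+00  4.58588213e-04
  1.35445241e+00  9.93909981e-01]
```

View pics/w8.png

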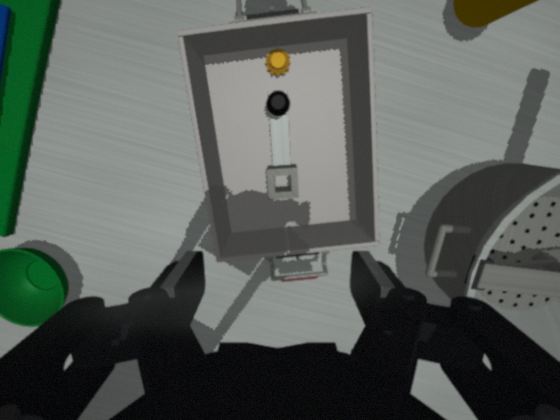

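Run:
```python
from h import *
im=cv2.imread('pics/w8.png')[:,:,::-1]
crop(im,245,85,320,210,5,'w8c.png')
```

```text
(no output)
```

View pics/w8c.png

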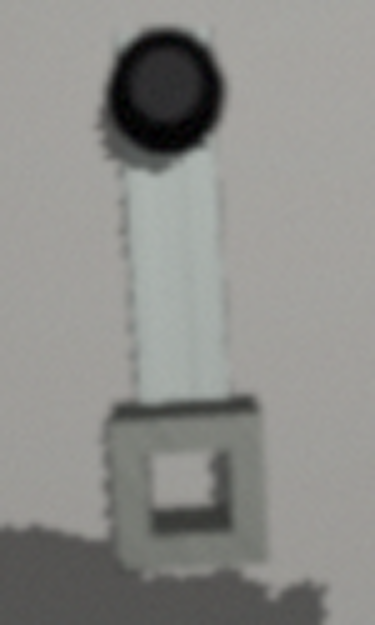

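Run:
```python
from h import *
o=ctrl.get_obs()
c=np.array([(110,413),(261,405),(270,562),(118,572)])/5+[245,85]
P=onz(c,.041,'wrist',o);print(P.round(4).tolist(),P.mean(0))
for a,b in((0,1),(3,2),(1,2),(0,3)):
    d=P[b]-P[a];print(np.linalg.norm(d[:2]),np.degrees(np.arctan2(d[1],d[0])))
k=onz([np.array((166,88))/5+[245,85]],.051,'wrist',o)[0];print(k,np.degrees(np.arctan2(*(k-P.mean(0))[1::-1])),np.linalg.norm((k-P.mean(0))[:2]))
```

```text
[[0.5348, -0.0241, 0.041], [0.5454, -0.0558, 0.041], [0.5118, -0.0677, 0.041], [0.5004, -0.0351, 0.041]] [ 0.52309619 -0.0457023   0.041     ]
0.03337971767908046 -71.58947430007748
0.034527250909195846 -70.76074303255312
0.03561538126347491 -160.40064899468047
0.03610937407010963 -162.23210344485238
[ 0.60328726 -0.01804748  0.051     ] 19.027345147886788 0.08482567518937323
```

```bash
python3 -m pendant '[0.0055,-0.004,-0.04,0,0,3.5,0.07, 0,0,-0.05,0,0,0,0.07, 0,0,-0.05,0,0,0,0.07, 0,0,-0.04,0,0,0,0.07, 0,0,0,0,0,0,0.07]'
python3 - <<'E'
from h import *
o=ctrl.get_obs();im=snap('wrist','w9.png')
M=rot(o['eef_rot']).as_matrix()
print(o['eef_pos'],'z yaw',np.degrees(np.arctan2(M[1,2],M[0,2])))
E
```

```text
time_s: 15.72
eef_pos: [0.5203, -0.0441, 0.0552]
eef_rot: [0.114, -0.118, 0.699, -0.696]
wrist_force: [-0.3, 0.1, -0.9]
opening: 0.82
[ 0.52025942 -0.04410048  0.05519697] z yaw -71.11530621324691
```

View pics/w9.png

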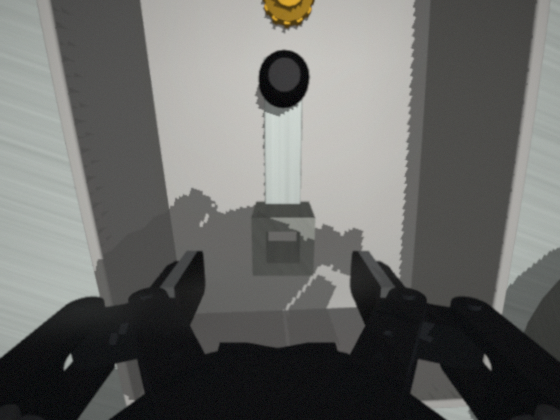

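Run:
```python
from h import *
o=ctrl.get_obs();im=cv2.imread('pics/w9.png')[:,:,::-1]
crop(im,230,185,340,295,5,'w9c.png')
```

```text
(no output)
```

View pics/w9c.png

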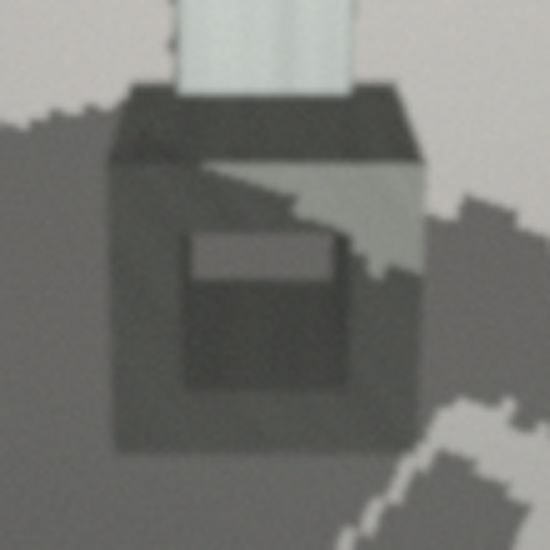

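Run:
```python
from h import *
o=ctrl.get_obs()
c=np.array([(108,160),(424,161),(420,453),(117,453)])/5+[230,185]
P=onz(c,.041,'wrist',o);print(P.round(4).tolist(),P.mean(0))
for a,b in((0,1),(3,2),(1,2),(0,3)):
    d=P[b]-P[a];print(np.linalg.norm(d[:2]),np.degrees(np.arctan2(d[1],d[0])))
M=rot(o['eef_rot']).as_matrix();print(M.T@(P.mean(0)-o['eef_pos']),o['eef_pos'],M.round(3).tolist())
```

```text
[[0.5345, -0.0253, 0.041], [0.5455, -0.0577, 0.041], [0.5127, -0.0697, 0.041], [0.5014, -0.0368, 0.041]] [ 0.52349018 -0.04738269  0.041     ]
0.0342755983088271 -71.26864774280729
0.03471497399574821 -71.07310178553281
0.034924257523073994 -159.97519360314953
0.035035577907908524 -160.69761016789408
[-0.00036082  0.01656377  0.00278025] [ 0.522297   -0.04488609  0.0575699 ] [[-0.946, -0.003, 0.323], [-0.323, 0.001, -0.946], [0.002, -1.0, -0.002]]
```

```bash
python3 -m pendant '[0.001,-0.0025,-0.02,0,0,0,0.07, 0,0,-0.0255,0,0,0,0.07, 0,0,0,0,0,0,0.07, 0,0,0,0,0,0,0, 0,0,0,0,0,0,0, 0,0,0,0,0,0,0, 0,0,0,0,0,0,0]'
```

```text
time_s: 16.65
eef_pos: [0.5257, -0.0488, 0.0149]
eef_rot: [-0.116, 0.114, -0.697, 0.698]
wrist_force: [-2.3, 1.4, 7.5]
opening: 0.386
```

```bash
python3 -m pendant '[0,0,0.01,0,0,0,0, 0,0,0.03,0,0,0,0, 0,0,0.05,0,0,0,0, 0,0,0.05,0,0,0,0, 0,0,0.05,0,0,0,0, 0,0,0.05,0,0,0,0, 0,0,0.02,0,0,0,0, 0,0,0,0,0,0,0]'
python3 - <<'E'
from h import *
o=ctrl.get_obs();im=snap('wrist','w10.png');print(o['eef_pos'])
D=snap('side','d10.png')
S=snap('scene','s10.png')
crop(D,200,180,360,300,5,'d10c.png');crop(S,180,140,340,260,5,'s10c.png')
E
```

```text
time_s: 17.65
eef_pos: [0.525, -0.0489, 0.2753]
eef_rot: [-0.117, 0.114, -0.697, 0.698]
wrist_force: [0.2, 0.5, -2.9]
opening: 0.385
[ 0.52495076 -0.04888021  0.27525477]
```

View pics/w10.png

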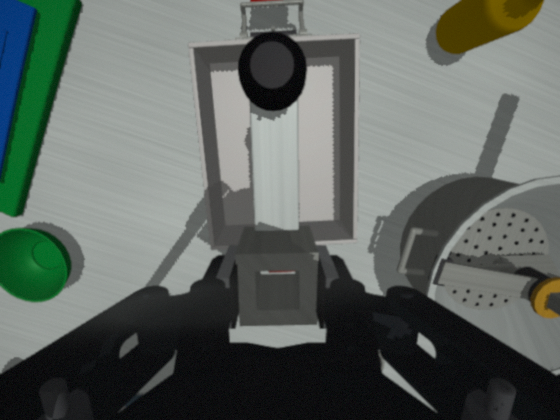

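View pics/d10c.png

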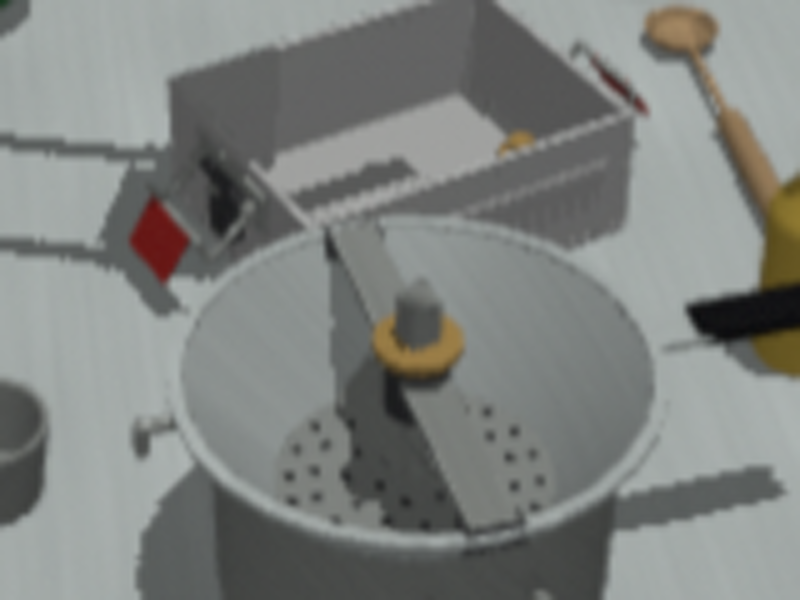

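View pics/s10c.png

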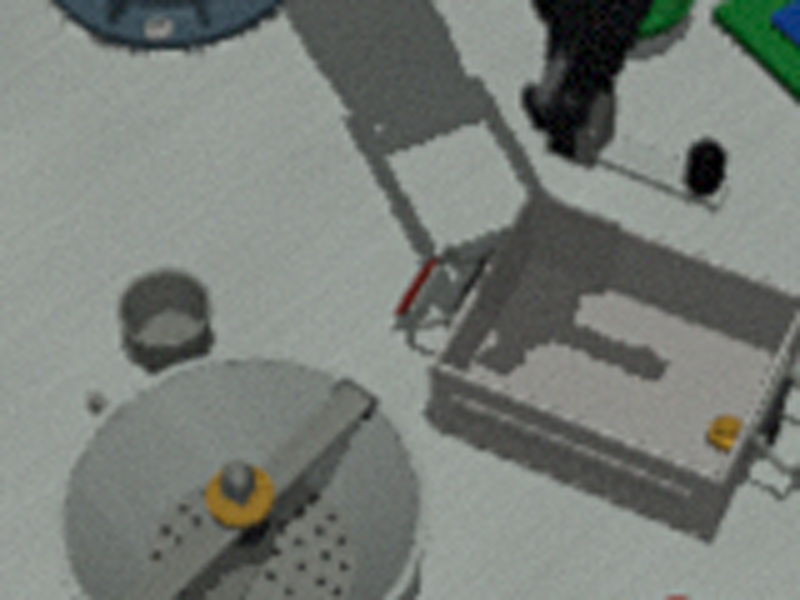

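```bash
python3 -m pendant '[-0.005,-0.02,0,0,0,-1,0, -0.01,-0.04,0,0,0,-2,0, -0.01,-0.04,0,0,0,-2,0, -0.01,-0.04,0,0,0,-2,0, -0.01,-0.04,0,0,0,-2,0, -0.009,-0.036,0,0,0,-2,0, -0.004,-0.02,-0.02,0,0,0,0, 0,0,0,0,0,0,0, 0,0,0,0,0,0,0]'
python3 - <<'E'
from h import *
o=ctrl.get_obs();im=snap('wrist','w11.png');print(o['eef_pos'])
M=rot(o['eef_rot']).as_matrix()
print('z yaw',np.degrees(np.arctan2(M[1,2],M[0,2])),o['q'],o['time_s'])
E
```

```text
time_s: 18.92
eef_pos: [0.4659, -0.2838, 0.252]
eef_rot: [0.048, -0.048, 0.706, -0.705]
wrist_force: [-1.1, 0.4, -1.4]
opening: 0.387
[ 0.46594737 -0.28375238  0.2519873 ]
z yaw -82.22433877005065 [-7.64871546e-01  9.90006119e-02  1.65656362e+00  3.93535438e-04
  1.38820961e+00  6.70140988e-01] 18.925
```

View pics/w11.png

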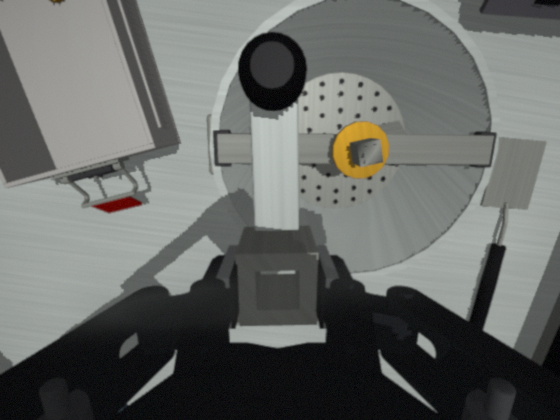

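Run:
```python
from h import *
im=cv2.imread('pics/w11.png')[:,:,::-1]
crop(im,320,110,400,190,8,'w11c.png');crop(im,220,220,340,350,4,'w11b.png')
```

```text
(no output)
```

View pics/w11c.png

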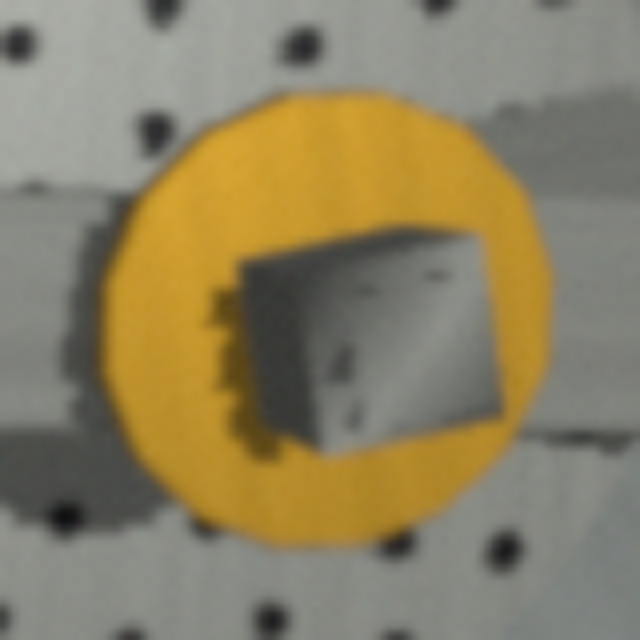

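View pics/w11b.png

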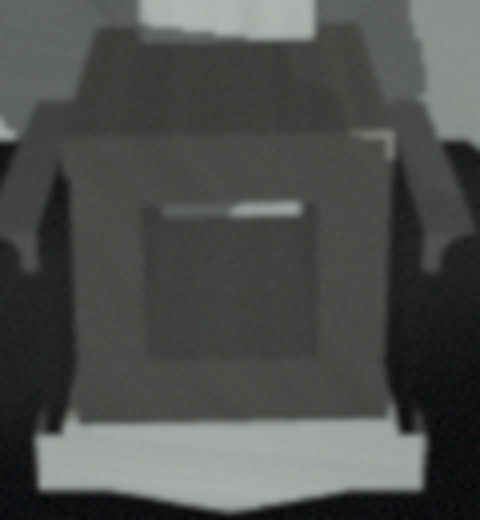

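Run:
```python
from h import *
o=ctrl.get_obs()
f=lambda p:np.array(p)/8+[320,110]-0.06
uv=np.array([f(p) for p in[(240,262),(405,228),(265,430),(328,455),(500,415),(478,235)]])
# tool-right/up ordering: image up=+x', right=-y'
zz=[.156]*3+[.180]*3
cor=[(1,1),(1,-1),(-1,1),(-1,1),(-1,-1),(1,-1)]
def P(p,s=.008):
    C,S=np.cos(p[2]),np.sin(p[2])
    return np.array([[p[0]+s*(a*C-b*S),p[1]+s*(a*S+b*C),z] for (a,b),z in zip(cor,zz)])
s=least_squares(lambda p:(proj(P(p),'wrist',o)-uv).ravel(),[.5245,-.337,.1],x_scale=[.01,.01,.1])
print(s.x,np.degrees(s.x[2]),s.fun.round(1))
cc=onz([f((327,320))],.156,'wrist',o);print('collar c',cc)
M=rot(o['eef_rot']).as_matrix()
c=np.array([(65,135),(395,130),(386,420),(78,422)])/4+[220,220]
for h in(.022,.026,.03):
    Q=onz(c,o['eef_pos'][2]+h,'wrist',o)
    print(h,[np.linalg.norm(Q[i]-Q[i-1]).round(4) for i in range(4)],(M.T@(Q.mean(0)-o['eef_pos'])).round(4),Q.mean(0).round(4), [np.degrees(np.arctan2(*(Q[i]-Q[j])[1::-1])).round(1) for i,j in((0,1),(3,2),(0,3),(1,2))])
```

```text
[ 0.52185525 -0.34083911  0.35583986] 20.388122252297833 [-0.5 -0.  -0.5 -0.3 -0.3 -0.5 -0.2  0.3  0.8  0.4  0.5  0.1]
collar c [[ 0.52240562 -0.34032102  0.156     ]]
0.022 [np.float64(0.0355), np.float64(0.0351), np.float64(0.0358), np.float64(0.0352)] [ 0.0047 -0.022  -0.0004] [ 0.4616 -0.284   0.2746] [np.float64(98.8), np.float64(98.3), np.float64(8.2), np.float64(8.3)]
0.026 [np.float64(0.0343), np.float64(0.034), np.float64(0.0346), np.float64(0.0341)] [ 0.0024 -0.026  -0.0004] [ 0.4639 -0.2837  0.2786] [np.float64(98.8), np.float64(98.3), np.float64(8.2), np.float64(8.3)]
0.03 [np.float64(0.0331), np.float64(0.0328), np.float64(0.0334), np.float64(0.0329)] [ 0.0001 -0.03   -0.0004] [ 0.4662 -0.2833  0.2826] [np.float64(98.8), np.float64(98.3), np.float64(8.2), np.float64(8.3)]
```

```bash
python3 -m pendant '[0.0148,-0.014,0,0,0,3,0, 0.0148,-0.014,0,0,0,3,0, 0.0146,-0.014,0,0,0,3,0, 0.0146,-0.0138,-0.02,0,0,3.1,0, 0,0,-0.023,0,0,0,0, 0,0,0,0,0,0,0, 0,0,0,0,0,0,0]'
python3 - <<'E'
from h import *
o=ctrl.get_obs();print(o['eef_pos'])
M=rot(o['eef_rot']).as_matrix()
print('z yaw',np.degrees(np.arctan2(M[1,2],M[0,2])),o['time_s'],M[:,1])
D=snap('side','d12.png')
S=snap('scene','s12.png');snap('wrist','w12.png')
crop(D,240,190,340,280,7,'d12c.png');crop(S,190,190,290,280,7,'s12c.png')
E
```

```text
time_s: 19.85
eef_pos: [0.5256, -0.34, 0.211]
eef_rot: [-0.123, 0.122, -0.696, 0.697]
wrist_force: [0.9, -0.1, -1.4]
opening: 0.387
[ 0.52560607 -0.34003409  0.21103998]
z yaw -70.07530458757037 19.85 [ 1.01752198e-03 -8.64250261e-04 -9.99999109e-01]
```

View pics/d12c.png

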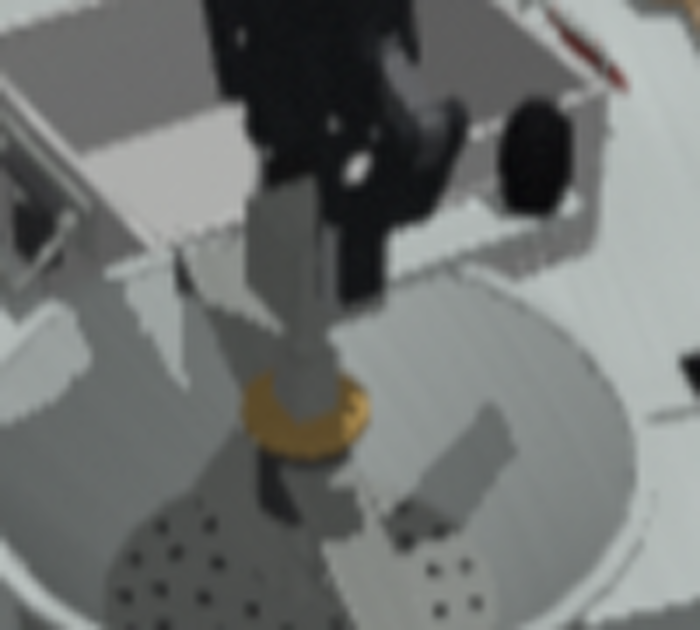

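View pics/s12c.png

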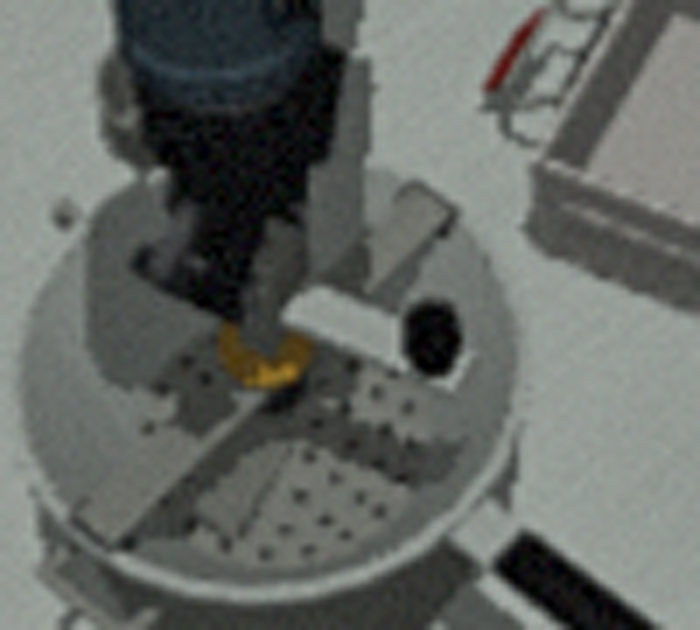

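View pics/w12.png

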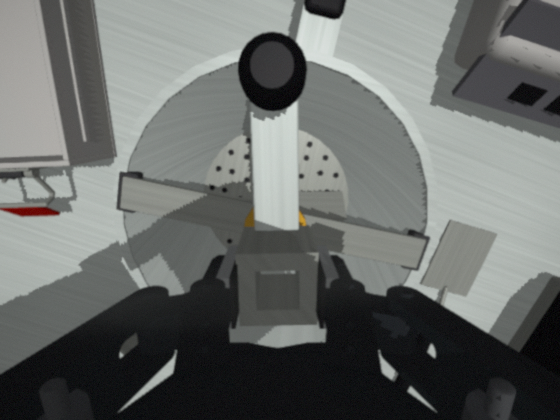

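```bash
cat > ov.py <<'E'
from h import *
import sys
def box(c,yaw,h,z0,z1,h1=None):
    h1=h1 or h;C,S=np.cos(yaw),np.sin(yaw);r=[]
    for z,s in((z0,h),(z1,h1)):
        for a,b in((1,1),(-1,1),(-1,-1),(1,-1)): r.append([c[0]+s*(a*C-b*S),c[1]+s*(a*S+b*C),z])
    return np.array(r)
def draw(im,P,cam,col,l,t,k,dx=(0,0)):
    q=((proj(P,cam)-[l,t]+.5)*k).astype(int)
    for i in range(4):
        for a,b in((i,(i+1)%4),(4+i,4+(i+1)%4),(i,i+4)): cv2.line(im,tuple(map(int,q[a])),tuple(map(int,q[b])),col,1)
E
python3 - <<'E'
from ov import *
o=ctrl.get_obs();e=o['eef_pos'];y=np.radians(20)
bc=e[:2]+[-.0022,-.0004];un=e[2]-.010
for cam,f,l,t in(('side','d12.png',240,190),('scene','s12.png',190,190)):
    im=cv2.imread('pics/'+f)[t:t+90,l:l+100];im=cv2.resize(im,None,fx=8,fy=6.6666 and 8,interpolation=cv2.INTER_CUBIC)[:600*2]
    draw(im,box(bc,y,.017,un,un+.036),cam,(0,255,0),l,t,8)
    draw(im,box((.522,-.3405),y,.008,.156,.18),cam,(255,0,255),l,t,8)
    im=im[80:680];cv2.imwrite('pics/ov_'+f,im)
E
```

```text
(no output)
```

View pics/ov_d12.png

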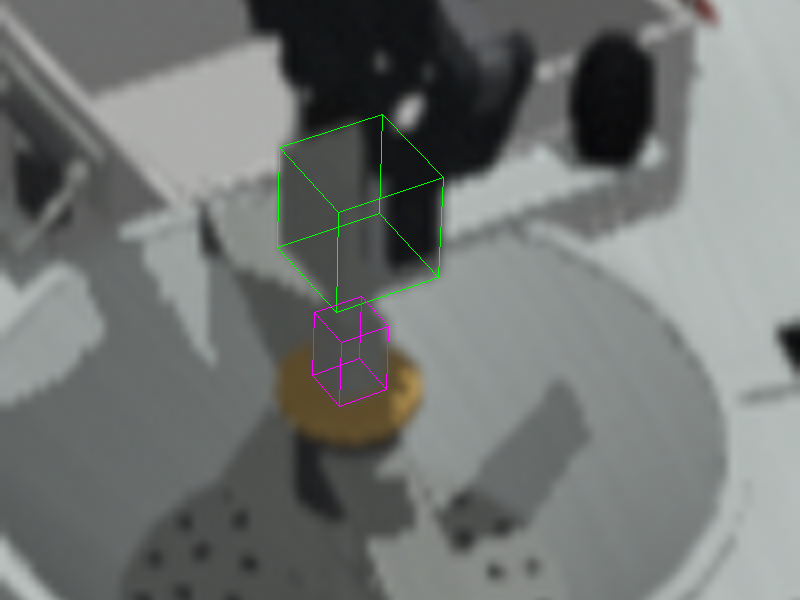

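View pics/ov_s12.png

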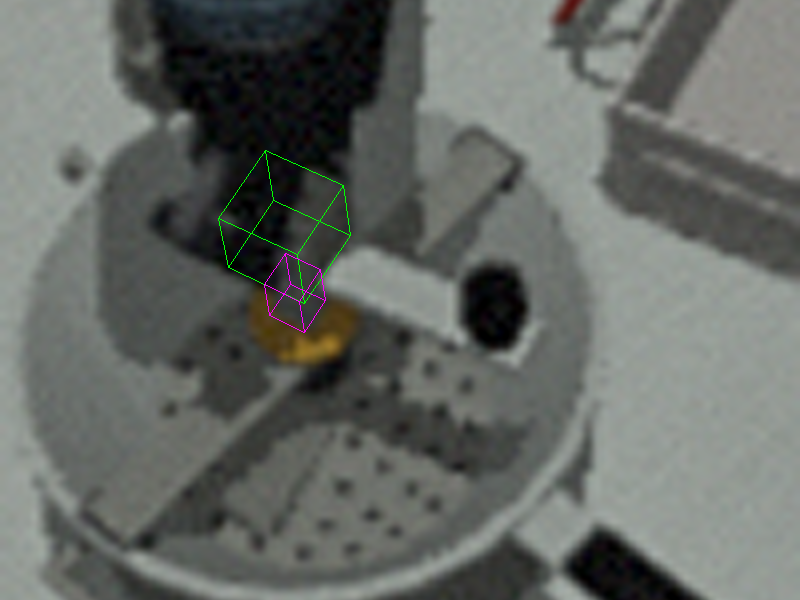

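```bash
python3 - <<'E'
from h import *
o=ctrl.get_obs();e=o['eef_pos'];un=e[2]-.010
for yd in (19.5,20.5):
  y=np.radians(yd)
  bc=e[:2]+[-.0022,-.0004]
  k=np.r_[bc+.086*np.array([np.cos(y),np.sin(y)]),un+.027]
  for cam,l,t in(('side',240,190),('scene',190,190)):
    print(cam,(proj(k,cam)-[l,t]+.5)*8-[0,80])
    print(' mm/px dx,dy',[(proj(k+d,cam)-proj(k,cam)).round(2) for d in np.eye(3)*.001])
E
python3 - <<'E'
import cv2,numpy as np
for f,l,t in(('d12.png',240,190),('s12.png',190,190)):
    im=cv2.imread('pics/'+f)[t:t+90,l:l+100]; g=im.max(2)
    m=(g<25).astype(np.uint8);n,lab,st,c=cv2.connectedComponentsWithStats(m)
    for i in range(1,n):
        if st[i,4]>30: print(f,st[i],((c[i]+.5)*8-[0,80]).round(0))
E
```

```text
side [[615.37670236 104.71896862]]
 mm/px dx,dy [array([[ 0.42, -0.04]]), array([[-0.1 , -0.25]]), array([[ 0.03, -0.34]])]
scene [[482.30223588 307.79988245]]
 mm/px dx,dy [array([[0.22, 0.22]]), array([[ 0.26, -0.2 ]]), array([[-0.01, -0.17]])]
side [[612.59306719 102.06604999]]
 mm/px dx,dy [array([[ 0.42, -0.04]]), array([[-0.1 , -0.25]]), array([[ 0.03, -0.34]])]
scene [[484.27175876 304.68600319]]
 mm/px dx,dy [array([[0.22, 0.22]]), array([[ 0.25, -0.2 ]]), array([[-0.01, -0.17]])]
d12.png [ 30   0  33  42 563] [368.  46.]
d12.png [ 72  16   9  14 106] [612. 103.]
s12.png [ 20   7  29  39 447] [280. 118.]
s12.png [58 44  8  9 50] [496. 308.]
s12.png [72 77 20 13 95] [643. 593.]
```

Run:
```python
from h import *
# shaft/collar in early unoccluded pictures, orange ellipse
P={}
for cam,f in(('scene',['s0.png','s1.png','s3.png','s10.png']),('side',['d0.png','d1.png','d3.png','d10.png'])):
    r=[]
    for n in f:
        im=cv2.imread('pics/'+n).astype(int);b,g,rr=im[...,0],im[...,1],im[...,2]
        m=((rr-b>60)&(rr>110)&(g>70)&(g-b>25)).astype(np.uint8)
        # select near
        c0=proj([.5235,-.338,.156],cam)[0].astype(int)
        w=np.zeros_like(m);w[c0[1]-14:c0[1]+15,c0[0]-16:c0[0]+17]=1;m&=w
        m=cv2.morphologyEx(m,cv2.MORPH_CLOSE,np.ones((9,9)))
        ys,xs=np.nonzero(m);h=cv2.convexHull(np.c_[xs,ys].astype(np.int32))
        (e,ax,an)=cv2.fitEllipse(h);r.append((e[0],e[1],xs.min(),xs.max(),ys.min(),ys.max(),ax))
    for x in r: print(cam,np.round(x[:6],1),np.round(x[6],1))
    P[cam]=np.mean([x[:2] for x in r],0)
print(P)
c=tri([(P['scene'],'scene',None),(P['side'],'side',None)]);print('collar',c)
for cam in P: print(cam,'plane .152',onz([P[cam]],.152,cam), 'resid px vs wrist shaft',P[cam]-proj([.522,-.3405,.152],cam))
k=tri([((np.array([496,308+80])/8-.5+[190,190]),'scene',None),((np.array([612,103+80])/8-.5+[240,190]),'side',None)])
y=np.radians(20);print('knob',k,'boss',k[:2]-.086*np.array([np.cos(y),np.sin(y)]))
o=ctrl.get_obs();print(o['eef_pos'])
```

```text
scene [227.5 238.6 221.  234.  234.  244. ] [11.  13.3]
scene [227.6 238.6 221.  234.  234.  244. ] [11.1 13.1]
scene [227.5 238.6 221.  234.  234.  244. ] [10.9 13.3]
scene [227.5 238.6 221.  234.  234.  244. ] [10.9 13.3]
side [283.2 247.9 275.  291.  244.  253. ] [11.1 16.8]
side [283.2 247.9 275.  291.  244.  253. ] [11.1 16.8]
side [283.2 247.9 275.  291.  244.  253. ] [11.3 16.9]
side [283.2 247.9 275.  291.  244.  253. ] [11.1 16.8]
{'scene': array([227.51102066, 238.62493134]), 'side': array([283.18167114, 247.880867  ])}
collar [ 0.52275464 -0.33831755  0.15182761]
scene plane .152 [[ 0.52331042 -0.33873738  0.152     ]] resid px vs wrist shaft [[ 0.6972361  -0.06148324]]
side plane .152 [[ 0.52243447 -0.33792995  0.152     ]] resid px vs wrist shaft [[-0.00505529 -0.71029355]]
knob [ 0.60548496 -0.30668383  0.2243797 ] boss [ 0.5246714  -0.33609756]
[ 0.52560052 -0.34060835  0.21146031]
```

```bash
python3 -m pendant '[-0.0016,-0.0006,-0.006,0,0,0,0, 0,0,-0.006,0,0,0,0, 0,0,-0.004,0,0,0,0, 0,0,-0.003,0,0,0,0, 0,0,-0.002,0,0,0,0, 0,0,0,0,0,0,0]'
```

```text
time_s: 20.75
eef_pos: [0.5233, -0.341, 0.1886]
eef_rot: [0.122, -0.122, 0.697, -0.696]
wrist_force: [-0.4, 0.6, -1.9]
opening: 0.387
```

```bash
python3 -m pendant '[0,0,-0.003,0,0,0,0, 0,0,-0.003,0,0,0,0, 0,0,0,0,0,0,0]'
```

```text
time_s: 21.12
eef_pos: [0.5232, -0.3409, 0.1824]
eef_rot: [0.122, -0.122, 0.697, -0.696]
wrist_force: [0.1, 1.0, -1.6]
opening: 0.386
```

```bash
python3 -m pendant '[0,0,-0.004,0,0,0,0, 0,0,-0.004,0,0,0,0, 0,0,-0.003,0,0,0,0, 0,0,0,0,0,0,0]'
python3 - <<'E'
from h import *
D=snap('side','d13.png')
S=snap('scene','s13.png')
crop(D,240,190,340,280,7,'d13c.png');crop(S,190,190,290,280,7,'s13c.png')
E
```

```text
time_s: 21.62
eef_pos: [0.5232, -0.3409, 0.1713]
eef_rot: [0.122, -0.122, 0.697, -0.696]
wrist_force: [-0.6, -0.8, -2.0]
opening: 0.385
```

View pics/d13c.png

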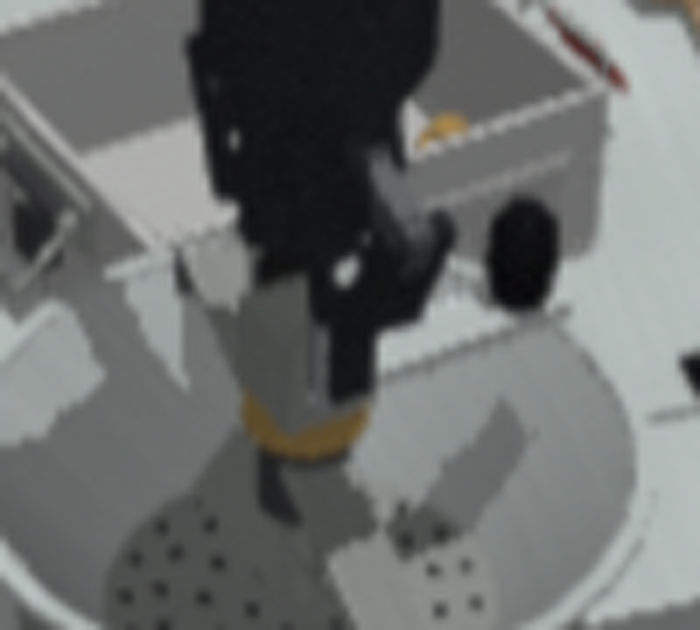

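It slid on freely, and the boss is now just above the collar. I'll push gently down until it makes contact.

```bash
python3 -m pendant '[0,0,-0.003,0,0,0,0, 0,0,-0.002,0,0,0,0, 0,0,0,0,0,0,0]'
python3 -m pendant '[0,0,-0.0015,0,0,0,0, 0,0,-0.001,0,0,0,0]'
```

```text
time_s: 22.1
eef_pos: [0.5232, -0.341, 0.1665]
eef_rot: [0.122, -0.122, 0.697, -0.696]
wrist_force: [0.9, 0.7, -2.3]
opening: 0.388
time_s: 22.35
eef_pos: [0.5235, -0.3412, 0.1658]
eef_rot: [-0.122, 0.122, -0.696, 0.697]
wrist_force: [-4.7, 4.4, 10.3]
opening: 0.388
```

```bash
python3 -m pendant '[0,0,0,0,0,0,0, 0,0,0,0,0,0,0.06, 0,0,0,0,0,0,0.06, 0,0,0,0,0,0,0.06, 0,0,0.02,0,0,0,0.06, 0,0,0.05,0,0,0,0.06, 0,0,0.05,0,0,0,0.06, 0,0,0,0,0,0,0.06]'
python3 - <<'E'
from ov import *
D=snap('side','d14.png')
S=snap('scene','s14.png');snap('wrist','w14.png')
y=np.radians(20.2);bc=(.5228,-.3385)
for cam,f,l,t in(('side','d14.png',240,190),('scene','s14.png',190,190)):
    im=cv2.imread('pics/'+f)[t:t+90,l:l+100];im=cv2.resize(im,None,fx=8,fy=8,interpolation=cv2.INTER_CUBIC)
    draw(im,box(bc,y,.017,.156,.192),cam,(0,255,0),l,t,8)
    cv2.imwrite('pics/ov_'+f,im[80:680])
E
```

```text
time_s: 23.35
eef_pos: [0.5256, -0.343, 0.2919]
eef_rot: [-0.125, 0.12, -0.693, 0.7]
wrist_force: [-0.3, -0.1, 1.4]
opening: 0.703
```

View pics/ov_d14.png

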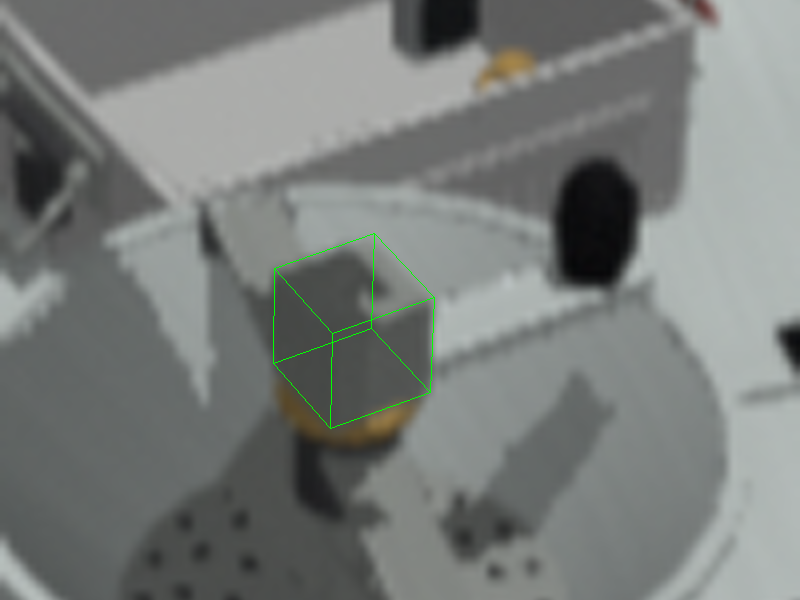

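View pics/ov_s14.png

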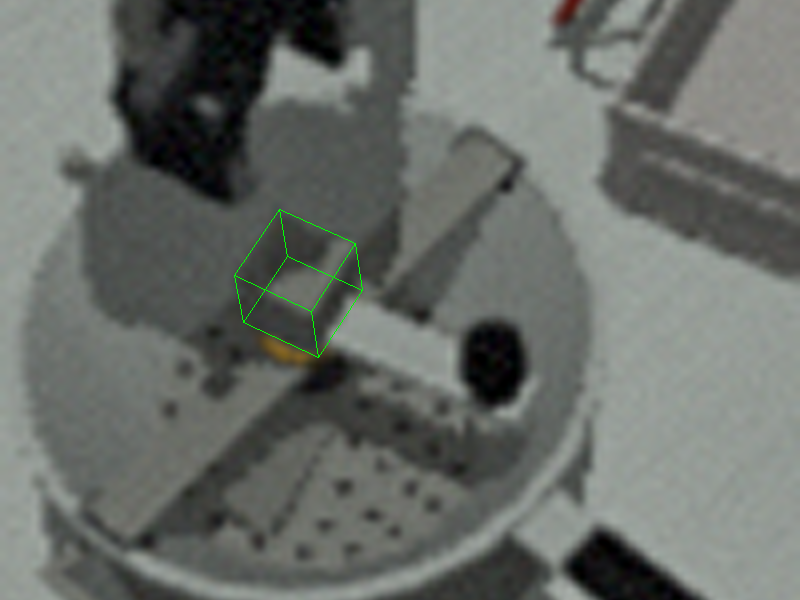

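View pics/s14.png

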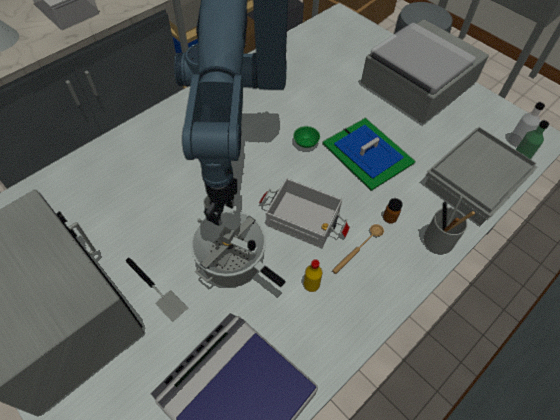

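View pics/w14.png

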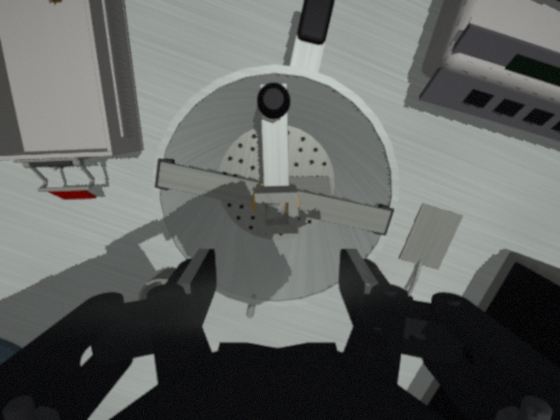

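Run:
```python
from h import *
im=cv2.imread('pics/w14.png')[:,:,::-1]
crop(im,230,160,330,240,8,'w14c.png')
im=cv2.imread('pics/d14.png')[:,:,::-1]
crop(im,262,200,332,255,10,'d14c.png')
print(ctrl.get_obs()['eef_pos'])
```

```text
[ 0.52310999 -0.34076716  0.28423919]
```

View pics/w14c.png

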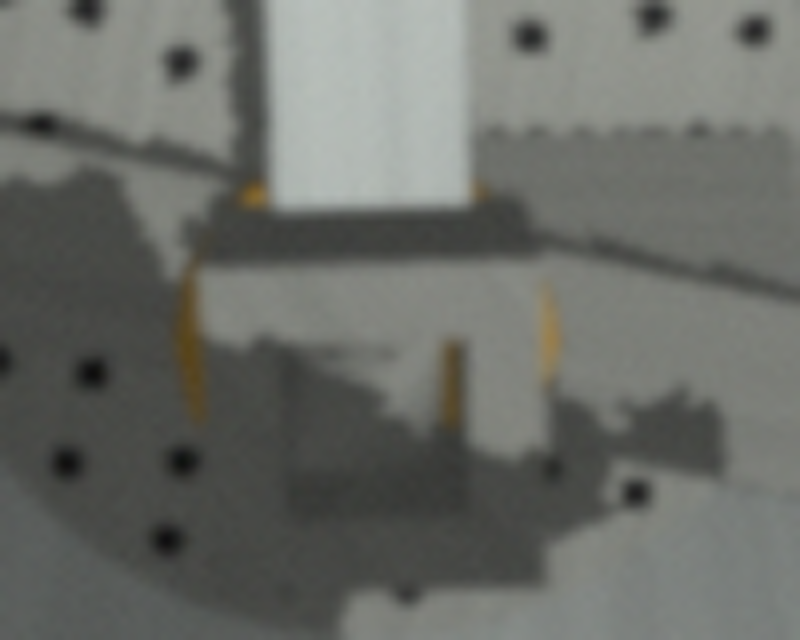

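View pics/d14c.png

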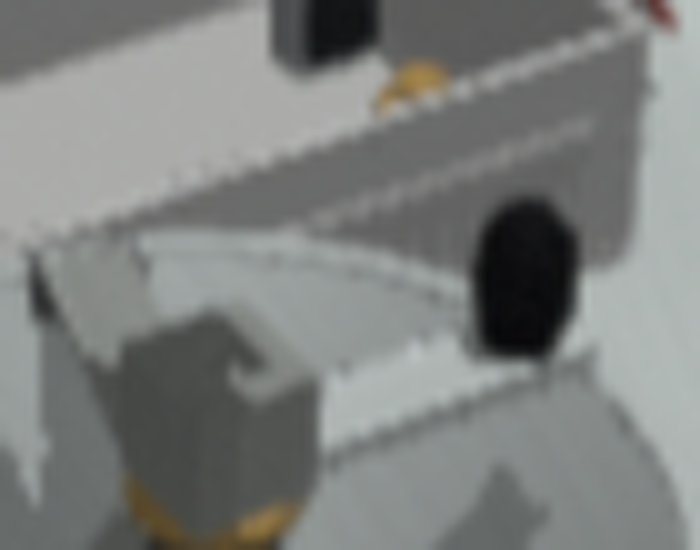

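```bash
python3 -m pendant '[0,0,0.02,0,0,0,0.06, 0,0,0,0,0,0,0.06, 0,0,0,0,0,0,0.06]'; python3 -c "
from bench import ctrl
print(ctrl.hand_in())"
```

```text
time_s: 23.88
eef_pos: [0.5234, -0.341, 0.3041]
eef_rot: [0.122, -0.122, 0.697, -0.696]
wrist_force: [-0.1, 0.4, 0.7]
opening: 0.703
the job is handed in; nothing more can be done
None
```

I flipped both clips off and laid the lid flat on the green board, handle up. I then took the crank out of the box and pushed it onto the mill's shaft until it touched the collar. The job was handed in at 23.9 s; no verdict was reported.

**Last checks:**
- **Clips:** both were hanging outside the box. I judged this from the pictures and did not measure the angles.
- **Lid:** it was flat and near the middle of the board, and let go. I judged this by eye too.
- **Crank:** it slid down without resistance until about 10 N on the collar, with the underside at about 156 mm. The shaft showed inside the bore, and the boss sat on the brass.
- **Bystanders and nut:** none showed any movement in the pictures, including the lock nut in the box.
- **Robot:** the gripper was open and clear above the mill at hand-in, with the wrist force near zero.

**Disagreement:** the wrist and fixed cameras differed by 1–3 mm on the crank's position over the shaft. I used a compromise between them, and the crank went on freely. The scene-camera overlay of the seated crank was also slightly off, while the side view matched better.

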